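Index the pad printer's rotary table and lock it

ROBOT

A 6-joint arm with a two-finger parallel gripper is mounted at the origin on the work surface; the furniture and walls round the work are solid. World frame = base frame: x ahead of the robot, y to its left, z up, the work surface at z = 0. Lengths are in m, angles in rad, forces in N, time in s.
With the tool pointing down it reaches from about 0.4 to 0.825 m from the base axis. Payload 7 kg.
Tool frame: the origin (TCP) lies at the very end of the fingers, on their centre line; the grasp point (between the pads) lies 19 mm behind it (arm.hold_point_z is the distance from the TCP to the grasp point, in m); z points along the fingers, y is the direction in which the jaws open and shut (so a half turn about z gives the same grasp; the last joint's range is limited). The gripper opens to 85 mm and grips with 20 to 120 N. Pads are 22 mm wide; open, the fingers measure 114 mm over their backs; the gripper's body (76 mm by 85 mm) begins 54 mm behind the grasp point. The pads swing forward as they close: fully open they stand 13 mm farther back than shut.
Start: joints at [1.509, 0.359, 0.012, 0, -1.224, -0.288], TCP at [0.231, 0.634, 0.194] pointing down, gripper open.
Joint ranges: [-3.07, 3.07], [-1.43, 2.12], [-1.02, 1.25], [-3.03, 1.67], [-3.05, -0], [-3.03, 3.03]. Speed limits (rad/s): [2.39, 2.39, 3.01, 3.14, 3.14, 3.14].

INTERFACE

Orientations are given as a 3x3 rotation matrix whose columns are the frame's x, y, z axes.
In Python, from rig import arm gives the robot as it stands. The module is installed in compiled form; this text tells all that it offers.
- The arm moves only by the shell command python3 -m crank 'ROWS' [FORCE]. ROWS is JSON, a list of rows, each a list of 7 numbers: the opening, from 0 (shut) to 1 (fully open), then the shift along the world's x, y, z in cm, then the turn, a rotation vector about the world's x, y, z in degrees. In form: [[hand, tx, ty, tz, wx, wy, wz], ...]. A call has 1 to 10 rows; each row shifts and turns the pose as measured when the row begins; what a row does not reach is not made up. A row lasts 1/12 s, in which the tool goes at most 41.7 mm and 7.16 degrees, less where a joint would pass 70% of its speed; a pose out of reach is approached as far as the arm can. A call is refused whole if a number of a shift passes 4.17 or a number of a turn 7.16, either way. A call with a gripper value outside its range is refused whole. The fingers move at their own pace and stop on an object; FORCE is the grip in N (left out, the last holds). Time passes only in rows, so rows that do not move let the fingers close. It gives the time, the measured TCP pose, the force and the opening at its end, in the units of the state.
- arm.sense(): the state, without advancing time (a new reading comes with each control period).
- arm.grab_frame(name): name is "scene" or "top" or "wrist"; returns (picture, depth): 480x640x3 uint8, red, green, blue; 480x640 float32, m along the optical axis (not along the pixel's ray), 0 where there is no reading.
- arm.camera_model(name): a dict with "vfov" (degrees; the focal length in pixels is half the picture's height over the tangent of half this angle, whatever the lens; pixels are square), "cx", "cy" (the principal point, pixels), "cam_to_world" (4x4, takes a point from camera to world coordinates); the wrist camera has in their place "mount" (4x4, takes a point from camera to tool coordinates, whose origin is the TCP and whose axes are the flange's). Camera axes: x right, y up, looking along -z (the intrinsics and any distortion apply to the point x, -y, -z); pixel columns grow to the right and rows downward; lengths in m; the calibration is good to about 2 mm. A picture is of the moment at which its call begins: read the wrist's pose just before it. camera_model takes no time and is no camera call.
- arm.job_done(): hands the job in, once; it reports no verdict.
Trained networks look in the newest picture that a camera, given by its name, has taken for a name from the list of things; names that differ only in an ending like _2 or _b are one class to them, and where a whole thing is asked for, a point or a joint stands for the part that bears it (a point fixed in the world has none). Each returns a list of dicts, best first, with "confidence" (0 to 1); they miss things now and then, are a little off and sometimes report something else, mostly with a low value. They report only what shows in the picture. A call takes as long as a camera call. They do not tell look-alikes from the thing itself.
- arm.silhouettes(camera, thing): "pixels" (480x640 bool, what is visible of it).
- arm.pinpoint(camera, thing): "point" ([x, y, z] in m, in world coordinates, good to about 4 mm: a listed point, or the origin of a listed thing).
The state is a dict: "clock": time; "qpos": joint angles; "qd": joint speeds; "effort": joint torques, N m; "position": TCP position; "orientation": TCP orientation; "force": force on the tool from outside, world axes, zero at the start; "torque": the same for the moment, N m; "opening": opening from 0.0 (shut) to 1.0 (fully open).
Only numpy, scipy, OpenCV 4.12 (cv2) and the standard library are available. Lean on these libraries where they do the work, as an engineer would, in place of code of your own. Each camera call takes 0.05 s, during which the arm holds its last target.

TASK

Bring the tape measure under the print pad: pull the printer's slanted lock knob out until it clicks and stays out, turn the rotary table (its upright finger posts are there to be pushed) until the nest with the tape measure is centred under the pad, then push the knob fully home again so that the table is locked. All three parts must stay in their nests, and the ink bottles and the tape roll beside the machine are to be left alone.

Things in the scene. Friction and masses are not known exactly. Their poses are not given: they have to be found in the camera images.
- printer: Bench pad printer, fixed. Origin: on the table top, on the vertical axis of its rotary table (the dial); x to the printer's back, y to its left, z up; its front (-x) has the slanted lock knob. The dial is a disc of 142 mm radius, top face 50 mm up, with four nests 90 degrees apart and four finger posts between them. Nothing stands over the dial's back and right. Column: 46 mm square, at x -100, y 163 mm.
- head_nose (a point): Middle of the lower front edge of the printer's white head: 165 mm in front of the dial's axis, 186 mm above the table. The head reaches from here 122 mm towards the back, 52 mm to either side and up to 254 mm (its top knob 268); a beam 70 mm wide joins it to the column on the left. It overhangs the lock knob, so a vertical tool does not fit there: come along the knob's axis.
- print_point (a point): Point under the middle of the dark dome-shaped print pad that hangs below the head: 80 mm in front of the dial's axis, 70 mm above the table; fixed. The pad's lowest point is 114 mm above the table. The nest that is here at the start is empty.
- dial (a joint): Angle of the dial, rad, about 0 at the start, growing counter-clockwise seen from above. A nest is centred under the pad at each multiple of 1.571: +1.571 brings the left nest there, -1.571 the right one. With the lock knob home its pin sits in a V notch of the rim and holds the dial (play 0.02). With it out the dial turns freely either way (about 1.3 N at a post) and stays where it is left.
- post_back_left (a point): Steel finger post for turning the dial, 14 mm diameter, standing 50 mm above the dial's top at 122 mm from the dial's axis, midway between two nests; back left at the start. The point is the centre of its top, 100 mm above the table; it goes round with the dial.
- post_front_left (a point): Steel finger post for turning the dial, 14 mm diameter, standing 50 mm above the dial's top at 122 mm from the dial's axis, midway between two nests; front left (near the head) at the start. The point is the centre of its top, 100 mm above the table; it goes round with the dial.
- post_front_right (a point): Steel finger post for turning the dial, 14 mm diameter, standing 50 mm above the dial's top at 122 mm from the dial's axis, midway between two nests; front right (near the head) at the start. The point is the centre of its top, 100 mm above the table; it goes round with the dial.
- post_back_right (a point): Steel finger post for turning the dial, 14 mm diameter, standing 50 mm above the dial's top at 122 mm from the dial's axis, midway between two nests; back right at the start. The point is the centre of its top, 100 mm above the table; it goes round with the dial.
- nest_front (a point): Nest that is on the front side of the printer at the start: a shallow tray with a dark rubber floor, inside 72 mm (radial) by 86 mm, with a grey lip 8 mm high. The point is the centre of its floor, 52 mm above the table, 80 mm from the dial's axis; it goes round with the dial.
- nest_left (a point): Nest that is on the left side of the printer at the start: a shallow tray with a dark rubber floor, inside 72 mm (radial) by 86 mm, with a grey lip 8 mm high. The point is the centre of its floor, 52 mm above the table, 80 mm from the dial's axis; it goes round with the dial.
- nest_right (a point): Nest that is on the right side of the printer at the start: a shallow tray with a dark rubber floor, inside 72 mm (radial) by 86 mm, with a grey lip 8 mm high. The point is the centre of its floor, 52 mm above the table, 80 mm from the dial's axis; it goes round with the dial.
- nest_back (a point): Nest that is on the back side of the printer at the start: a shallow tray with a dark rubber floor, inside 72 mm (radial) by 86 mm, with a grey lip 8 mm high. The point is the centre of its floor, 52 mm above the table, 80 mm from the dial's axis; it goes round with the dial.
- lock_knob (a joint): How far the lock knob is pulled out, m. It rests only at 0 (fully home, dial locked) and at 0.022 (held out by its spring detent): about 8 N takes it over the middle either way, then it snaps on. Springy overtravel, hard stops at -0.003 and 0.030. If the dial is under 0.05 rad off, pushing the knob in centres it by the V notch; farther off the pin meets the rim and the knob cannot go home.
- knob_centre (a point): Middle of the black mushroom knob's rim, on its axis; moves with it. The z axis is the pull direction, 40 degrees from vertical towards the printer's front; y is level: pinch across it. Head 44 mm in diameter; rim 9 mm to either side of the point, flat top 13 mm above it. At home 179.5 mm in front of the dial's axis, 103 mm up, and 24 mm above a 23 mm sleeve, 30 mm above a clamp block 44 mm wide.
- tape_centre (a point): Centre, half-way up, of the yellow and black pocket tape measure, 63 x 76 x 37 mm, 0.2 kg, lying loose in the left or the right nest at the start, its long side across the radius.
- magnet_centre (a point): Centre, half-way up, of a dome-shaped magnet weight, 44 mm in diameter, 36 mm high, loose in the right or the left nest.
- lighter_centre (a point): Centre of a flat lighter, 22 x 72 x 14 mm, loose in the back nest.
- ink_a: Ink bottle, 44 mm diameter, 112 mm high, standing on the table to the right; origin under its middle. Bystander.
- ink_b: Another ink bottle of the same size; origin under its middle. Bystander.
- tape_roll: Roll of masking tape, 104 mm diameter, 25 mm high, lying on the table to the right; origin under its middle. Bystander.
There are look-alikes about, which are no part of the job. What is shaped like the part that bears magnet_centre but orange, pink or red is not meant.

How it is judged:
On the way, in this order (a step that is already met when the one before it is completed fails the run):
1. the lock knob is pulled out to its detent (value of joint lock_knob above 0.019 m), for 0.2 s.
2. the table has been turned so that the tape measure's nest is under the pad, the knob still out (value of joint lock_knob above 0.015 m and (value of joint dial above 1.42 rad or value of joint dial below -1.42 rad) and horizontal distance between tape_centre and print_point below 0.03 m), for 0.1 s.
At the end, for the whole second after the job is handed in: The lock knob is home (within 2 mm), the tape measure lies in its nest with its centre within 20 mm of the point under the pad, the magnet and the lighter still lie in their nests (centres within 32 mm of the nest's centre), and the rotary table is at rest (value of joint lock_knob below 0.002 m and (value of joint dial above 1.5 rad or value of joint dial below -1.5 rad) and horizontal distance between tape_centre and print_point below 0.02 m and height (world z) of each of tape_centre, magnet_centre, lighter_centre below 0.085 m and (horizontal distance between tape_centre and nest_left below 0.02 m or horizontal distance between tape_centre and nest_right below 0.02 m) and (horizontal distance between magnet_centre and nest_left below 0.032 m or horizontal distance between magnet_centre and nest_right below 0.032 m) and horizontal distance between lighter_centre and nest_back below 0.032 m and velocity of joint dial between -0.02 and 0.02 rad/s); the robot touches nothing.
It fails at once if an ink bottle or the tape roll is moved more than 30 mm (distance of any of ink_a, ink_b, tape_roll from where it was at the start of the episode above 0.03 m).
It also fails if it takes over 64 s, if anything falls off the work surface, if the arm or the gripper's body presses on something with over 40 N, if the wrist force passes 120 N, or if a joint passes its speed limit or range.

## Working session

There is one attempt and no reset: what is moved stays moved. The work goes in short steps, Python scripts to look and compute and a shell command to move; the robot and the scene stay as the last step left them, time stands still between calls to the robot, and variables do not carry over. Pictures are saved under pics/ and viewed, and the job is handed in when it is done.

```bash
mkdir -p pics; ls
cat > h.py <<'E'
from rig import arm
import numpy as np, cv2
def shot(cam,name):
    im,d=arm.grab_frame(cam)
    cv2.imwrite('pics/'+name+'.png',cv2.cvtColor(im,cv2.COLOR_RGB2BGR)); return im,d
E
python3 - <<'E'
from h import *
shot('scene','s0'); 
for t in ['printer','knob_centre','tape_centre','magnet_centre','post_back_left','post_back_right','ink_a','tape_roll']:
    for c in ['scene']:
        print(t,c,[(np.round(r['point'],3).tolist(),round(r['confidence'],2)) for r in arm.pinpoint(c,t)])
shot('top','t0')
for t in ['printer','knob_centre','tape_centre','magnet_centre','post_back_left','post_back_right','ink_a','tape_roll','nest_front']:
    for c in ['top']:
        print(t,c,[(np.round(r['point'],3).tolist(),round(r['confidence'],2)) for r in arm.pinpoint(c,t)])
print(arm.sense())
E
```

```text
pics
printer scene [([0.529, 0.052, 0.005], 0.75)]
knob_centre scene [([0.444, 0.209, 0.102], 0.68)]
tape_centre scene [([0.464, 0.009, 0.069], 0.68), ([0.531, 0.052, 0.0], 0.49)]
magnet_centre scene [([0.598, 0.086, 0.07], 0.71), ([0.421, 0.341, 0.022], 0.71), ([0.492, 0.302, 0.018], 0.69), ([0.603, -0.195, 0.02], 0.65)]
post_back_left scene [([0.648, 0.014, 0.097], 0.9), ([0.568, -0.015, 0.059], 0.37)]
post_back_right scene [([0.496, -0.066, 0.098], 0.89)]
ink_a scene [([0.674, -0.32, 0.002], 0.83), ([0.598, -0.391, 0.004], 0.57), ([0.496, 0.125, 0.055], 0.33)]
tape_roll scene [([0.423, -0.365, -0.0], 0.75)]
printer top [([0.531, 0.052, -0.003], 0.79)]
knob_centre top [([0.448, 0.214, 0.104], 0.67)]
tape_centre top [([0.496, -0.067, 0.099], 0.67), ([0.468, 0.011, 0.067], 0.57)]
magnet_centre top [([0.602, -0.196, 0.018], 0.72), ([0.491, 0.307, 0.017], 0.65), ([0.6, 0.089, 0.072], 0.58), ([0.427, 0.342, 0.017], 0.57)]
post_back_left top [([0.65, 0.013, 0.101], 0.85)]
post_back_right top [([0.496, -0.064, 0.097], 0.73), ([0.529, 0.05, -0.002], 0.73), ([0.573, 0.17, 0.098], 0.68), ([0
[... 297 characters left out ...]
8910413e-02,  1.60354692e-05,
       -1.22409063e+00, -2.88086492e-01]), 'qd': array([ 0.00041153,  0.00061655, -0.00094394, -0.00032553,  0.00200188,
        0.00026334]), 'effort': array([ 1.96021269e-04, -5.82977986e+01,  2.93659991e+01,  6.94177061e+00,
       -6.99383218e-04,  1.31050064e-05]), 'position': array([0.23135035, 0.63409327, 0.19401066]), 'orientation': array([[ 9.39445015e-01, -3.42699669e-01,  1.57503893e-05],
       [-3.42699670e-01, -9.39445015e-01,  1.03633598e-05],
       [ 1.12451048e-05, -1.51334599e-05, -1.00000000e+00]]), 'force': array([-0.74420847, -0.57909046, -0.05672307]), 'torque': array([-0.04911922,  0.02328985, -0.05882398]), 'opening': 1.0006938854855285}
```

View pics/s0.png

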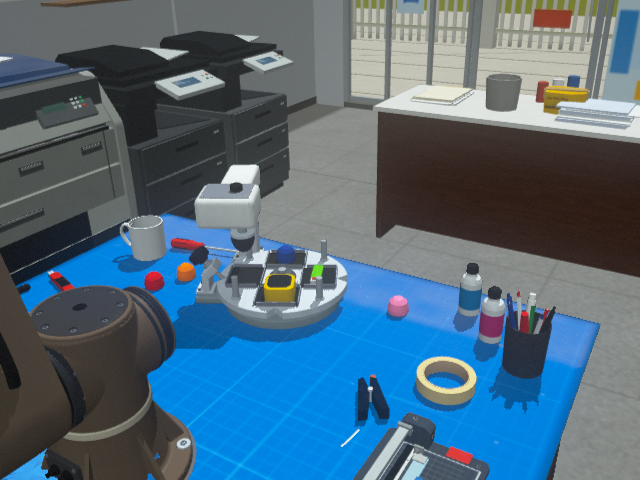

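View pics/t0.png

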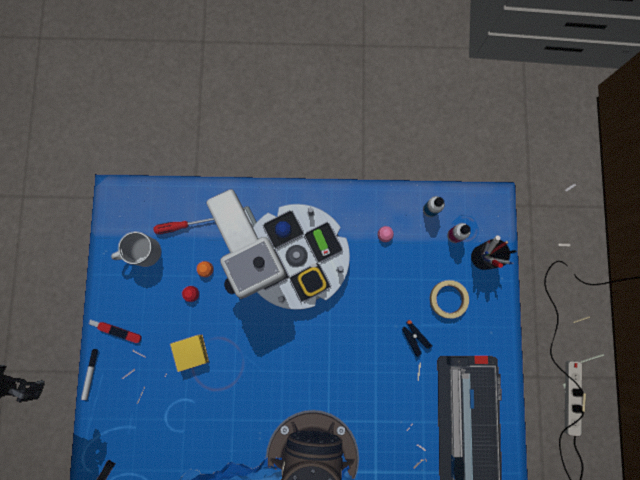

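The tape (yellow) is at top px (312,283), in the right nest, so the dial has to turn by -1.571. There are four magnet-shaped things. The blue dome at top px (284,228) is in the left nest and is the real one. The orange (204,269), red (190,294) and pink (386,234) balls are look-alikes lying on the table.

```bash
cat >> h.py <<'E'
from scipy.spatial.transform import Rotation as Ro
yaw=np.deg2rad(-62.2)
C=np.array([.531,.0515,0.]); X=np.array([np.cos(yaw),np.sin(yaw),0]); Y=np.array([-X[1],X[0],0])
Z=np.array([0,0,1.])
def W(x,y,z): return C+x*X+y*Y+z*Z
P=-X*np.sin(np.deg2rad(40))+Z*np.cos(np.deg2rad(40))
K=W(-.1795,0,.103)
def need(pos,R):
    s=arm.sense()
    rv=Ro.from_matrix(R@s['orientation'].T).as_rotvec(degrees=True)
    d=(np.array(pos)-s['position'])*100
    print('t',round(s['clock'],2),'tcp',np.round(s['position'],4),'shift cm',np.round(d,2),'turn deg',np.round(rv,1),'F',np.round(s['force'],1),'op',round(s['opening'],2),'q',np.round(s['qpos'],2))
def RT(z,y):
    z=z/np.linalg.norm(z);y=y/np.linalg.norm(y); return np.stack([np.cross(y,z),y,z],1)
RK=RT(-P,-Y)
E
python3 - <<'E'
from h import *
print(K,P)
need(K+P*.1,RK)
im=cv2.imread('pics/t0.png'); cv2.imwrite('pics/t0c.png',cv2.resize(im[170:330,170:400],None,fx=3.4,fy=3.4,interpolation=cv2.INTER_CUBIC))
E
```

```text
[0.4472836  0.21028229 0.103     ] [-0.29978755  0.56859769  0.76604444]
t 0.95 tcp [0.2314 0.6341 0.194 ] shift cm [ 18.6  -36.7   -1.44] turn deg [-26.9 -30.8 -40.4] F [-0.7 -0.6 -0.1] op 1.0 q [ 1.51  0.36  0.01  0.   -1.22 -0.29]
```

View pics/t0c.png

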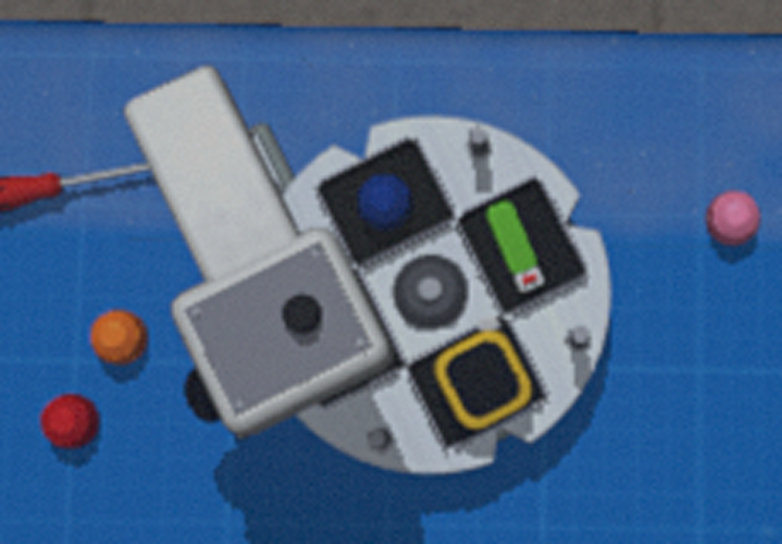

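The crop shows the yellow and black tape measure in the right nest, nearest the robot, at crop px (483,380). The blue dome is in the left nest at (383,200) and the lighter in the back nest. Next I move to the pre-approach along the knob axis.

```bash
python3 -m crank '[[1,1.5,-3,1,-2.7,-3.1,-4],[1,1.5,-3,1,-2.7,-3.1,-4],[1,1.5,-3,1,-2.7,-3.1,-4],[1,1.5,-3,1,-2.7,-3.1,-4],[1,1.5,-3,0,-2.7,-3.1,-4],[1,1.5,-3,0,-2.7,-3.1,-4],[1,1.5,-3,0,-2.7,-3.1,-4],[1,1.5,-3,0,-2.7,-3.1,-4]]'
python3 - <<'E'
from h import *
need(K+P*.1,RK)
E
```

```text
clock: 1.62
position: [0.3554, 0.3892, 0.24]
orientation: [[0.494, -0.816, 0.3], [-0.673, -0.578, -0.462], [0.55, 0.026, -0.835]]
force: [0.3, 0.6, -0.6]
opening: 1.006
t 1.62 tcp [0.3554 0.3892 0.24  ] shift cm [  6.19 -12.21  -6.03] turn deg [-4.8 -4.7 -7.4] F [ 0.3  0.6 -0.6] op 1.01 q [ 1.48  0.29 -0.28  0.35 -1.49 -0.97]
```

```bash
python3 -m crank '[[1,2,-4,-2,-2.4,-2.4,-3.7],[1,2,-4,-2,-2.4,-2.4,-3.7],[1,2,-4,-2,0,0,0],[1,0,0,0,0,0,0]]'
python3 - <<'E'
from h import *
need(K+P*.1,RK)
shot('wrist','w1')
for t in ['knob_centre','print_point','printer','post_front_right','post_front_left']: print(t,[(np.round(r['point'],4).tolist(),round(r['confidence'],2)) for r in arm.pinpoint('wrist',t)])
print(K)
E
```

```text
clock: 1.95
position: [0.408, 0.2794, 0.1864]
orientation: [[0.346, -0.889, 0.301], [-0.676, -0.458, -0.577], [0.651, -0.004, -0.759]]
force: [-0.5, -1.2, -0.2]
opening: 1.001
t 1.95 tcp [0.408  0.2794 0.1864] shift cm [ 0.93 -1.23 -0.68] turn deg [0.5 0.5 0.5] F [-0.5 -1.2 -0.2] op 1.0 q [ 1.37  0.31 -0.49  0.43 -1.38 -1.11]
knob_centre [([0.4438, 0.2073, 0.1068], 0.58)]
print_point [([0.442, 0.2091, 0.105], 0.68), ([0.4891, 0.1186, 0.0761], 0.61)]
printer [([0.5283, 0.0511, -0.0008], 0.7)]
post_front_right [([0.4102, 0.0885, 0.1022], 0.62)]
post_front_left [([0.565, 0.1689, 0.0967], 0.58)]
[0.4472836  0.21028229 0.103     ]
```

View pics/w1.png

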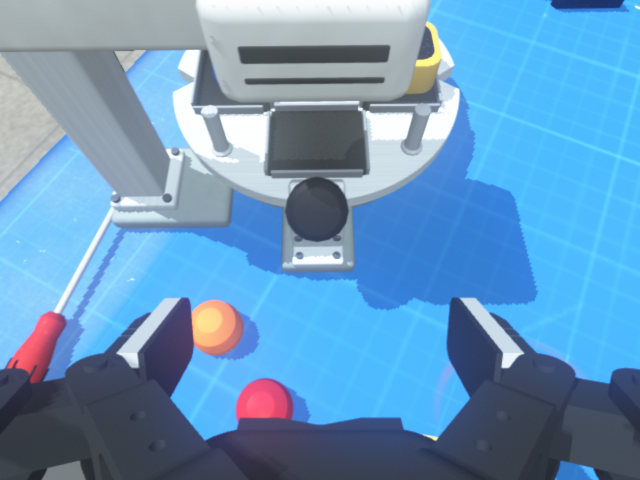

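The wrist view shows the knob at (317,209), nearly midway between the fingers, with the head above it. I'll measure the knob's top face with depth.

```bash
cat >> h.py <<'E'
def deproj(cam,px,d,s):
    m=arm.camera_model(cam); f=240/np.tan(np.deg2rad(m['vfov'])/2)
    u,v=px[:,0],px[:,1]
    c=np.stack([(u-m['cx'])/f*d,-(v-m['cy'])/f*d,-d,np.ones_like(d)],1)
    if 'mount' in m:
        T=np.eye(4);T[:3,:3]=s['orientation'];T[:3,3]=s['position']; M=T@m['mount']
    else: M=m['cam_to_world']
    return (c@M.T)[:,:3]
E
python3 - <<'E'
from h import *
s=arm.sense(); im,d=arm.grab_frame('wrist')
print(arm.camera_model('wrist').keys())
sil=arm.silhouettes('wrist','knob_centre')
print([r['confidence'] for r in sil],[r['pixels'].sum() for r in sil])
m=sil[0]['pixels']&(d>0); v,u=np.nonzero(m); print(u.mean(),v.mean())
p=deproj('wrist',np.stack([u,v],1).astype(float),d[v,u].astype(float),s)
rel=(p-C); a=(p-K)@P
print('axial pct',np.percentile(a,[5,25,50,75,95]))
top=np.abs(a-np.percentile(a,80))<.003
q=p[top]; lo,hi=np.percentile(q,[1,99],0)
yl=(q-K)@Y; f=(q-K)@np.cross(Y,P)
print('lateral range',yl.min(),yl.max(),'perp range',f.min(),f.max(), top.sum())
c=q-q.mean(0); print('normal',np.linalg.svd(c,full_matrices=False)[2][2],P)
E
```

```text
dict_keys(['vfov', 'cx', 'cy', 'mount'])
[0.97] [np.int64(3120)]
325.01673640167365 199.49855165754747
axial pct [0.00287099 0.010294   0.01155265 0.01231009 0.01315218]
lateral range -0.02246742637114647 0.019376626044010498 perp range -0.020870729021307474 0.021068724521514974 2597
normal [-0.30012491  0.56434013  0.76905478] [-0.29978755  0.56859769  0.76604444]
```

```bash
cat >> h.py <<'E'
K=K-.0015*Y-.0008*P
E
python3 - <<'E'
from h import *
need(K+P*.05,RK)
need(K-P*.015,RK)
E
```

```text
t 2.35 tcp [0.4081 0.2884 0.1899] shift cm [ 2.31 -5.08 -4.92] turn deg [-0.1  0.7  0.2] F [0.1 0.  0.5] op 1.0 q [ 1.37  0.31 -0.48  0.43 -1.39 -1.11]
t 2.35 tcp [0.4081 0.2884 0.1899] shift cm [ 4.26 -8.78 -9.9 ] turn deg [-0.1  0.7  0.2] F [0.1 0.  0.5] op 1.0 q [ 1.37  0.31 -0.48  0.43 -1.39 -1.11]
```

```bash
python3 -m crank '[[1,0.8,-1.7,-1.6,0,0.3,0],[1,0.8,-1.7,-1.6,0,0.3,0],[1,0.7,-1.6,-1.6,0,0,0],[1,0,0,0,0,0,0],[1,0,0,0,0,0,0]]'
python3 - <<'E'
from h import *
need(K-P*.015,RK)
E
```

```text
clock: 2.77
position: [0.4314, 0.2426, 0.1418]
orientation: [[0.357, -0.883, 0.304], [-0.683, -0.469, -0.56], [0.637, -0.007, -0.77]]
force: [0.0, 0.4, 0.4]
opening: 0.997
t 2.77 tcp [0.4314 0.2426 0.1418] shift cm [ 1.93 -4.21 -5.1 ] turn deg [-0.5  0.2 -0.2] F [0.  0.4 0.4] op 1.0 q [ 1.3   0.31 -0.61  0.49 -1.23 -1.12]
```

```bash
python3 -m crank '[[1,0.6,-1.4,-1.7,0,0,0],[1,0.6,-1.4,-1.7,0,0,0],[1,0.6,-1.2,-1.4,-0.4,0.2,-0.2],[1,0,0,0,0,0,0],[1,0,0,0,0,0,0]]'
python3 - <<'E'
from h import *
need(K-P*.015,RK)
shot('wrist','w2')
E
```

```text
clock: 3.18
position: [0.4507, 0.2088, 0.0953]
orientation: [[0.359, -0.882, 0.305], [-0.683, -0.471, -0.559], [0.637, -0.008, -0.771]]
force: [-0.5, 0.7, 0.8]
opening: 0.997
t 3.18 tcp [0.4507 0.2088 0.0953] shift cm [-0.   -0.82 -0.44] turn deg [-0.6  0.2 -0.3] F [-0.5  0.7  0.8] op 1.0 q [ 1.23  0.35 -0.71  0.56 -1.09 -1.16]
```

View pics/w2.png

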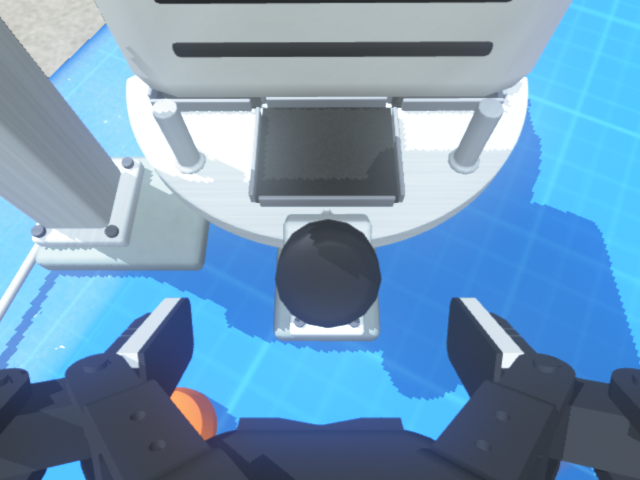

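```bash
python3 -m crank '[[1,0,-0.8,-0.4,-0.6,0.2,-0.3],[1,0,0,0,0,0,0]]'
python3 - <<'E'
from h import *
need(K-P*.015,RK)
E
```

```text
clock: 3.4
position: [0.4509, 0.2032, 0.0923]
orientation: [[0.357, -0.884, 0.301], [-0.679, -0.467, -0.567], [0.642, -0.002, -0.767]]
force: [-1.3, -0.4, 0.4]
opening: 0.999
t 3.4 tcp [0.4509 0.2032 0.0923] shift cm [-0.02 -0.26 -0.14] turn deg [-0.1  0.  -0.1] F [-1.3 -0.4  0.4] op 1.0 q [ 1.23  0.35 -0.72  0.56 -1.09 -1.16]
```

```bash
python3 -m crank '[[1,0,-0.2,-0.1,0,0,0],[0.3,0,0,0,0,0,0],[0.3,0,0,0,0,0,0],[0.3,0,0,0,0,0,0],[0.3,0,0,0,0,0,0],[0.3,0,0,0,0,0,0],[0.3,0,0,0,0,0,0],[0.3,0,0,0,0,0,0]]' 60
python3 - <<'E'
from h import *
need(K-P*.015,RK)
shot('wrist','w3')
E
```

```text
clock: 4.07
position: [0.4512, 0.2039, 0.0927]
orientation: [[0.358, -0.883, 0.304], [-0.68, -0.469, -0.563], [0.64, -0.005, -0.768]]
force: [-0.6, -0.7, 0.8]
opening: 0.299
t 4.07 tcp [0.4512 0.2039 0.0927] shift cm [-0.05 -0.33 -0.18] turn deg [-0.3  0.2 -0.2] F [-0.6 -0.7  0.8] op 0.3 q [ 1.23  0.35 -0.72  0.57 -1.09 -1.16]
```

View pics/w3.png

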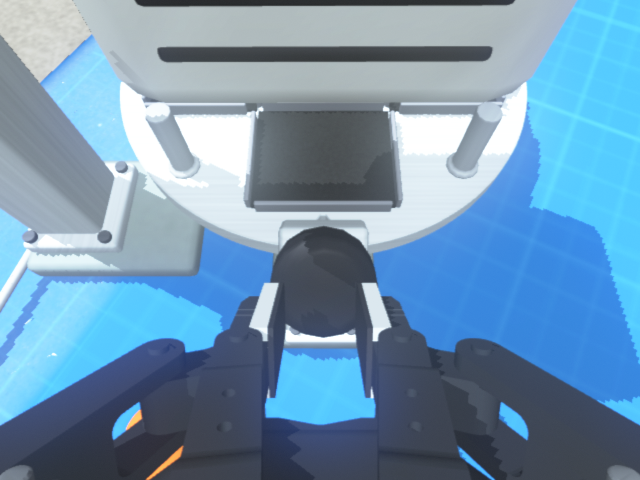

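The fingers shut to 0.30 (about 25 mm) without stopping on the knob. At tips (270,290) and (372,290) they look to be above it. I'll check with depth in the tool frame.

Run:
```python
from h import *
s=arm.sense(); im,d=arm.grab_frame('wrist')
def tf(u,v):
    p=deproj('wrist',np.array([[u,v]],float),np.array([d[v,u]],float),s)[0]
    return np.round((s['orientation'].T@(p-s['position']))*1000,1), np.round(p,4),d[v,u]
for n,uv in dict(tipL=(266,292),tipL2=(262,315),padL=(273,340),knobtop=(322,240),knobmid=(324,285),knoblow=(322,325),tipR=(374,292),blk=(300,340)).items(): print(n,*tf(*uv))
print('K tool',s['orientation'].T@(K-s['position']))
print(arm.camera_model('wrist'))
```

```text
tipL [ 11.8 -16.9 -51. ] [0.4548 0.2325 0.1396] 0.13814208
tipL2 [ 11.3 -16.1 -66.9] [0.4492 0.2415 0.1515] 0.12292834
padL [  7.1 -12.3 -73.9] [0.4422 0.2464 0.1542] 0.11724158
knobtop [ 21.2   1.5 -21.9] [0.4508 0.2011 0.1232] 0.16382155
knobmid [  3.8   2.2 -24.8] [0.443  0.2142 0.1143] 0.16550495
knoblow [-12.9   1.5 -25.7] [0.4375 0.2264 0.1043] 0.1689408
tipR [ 11.9  18.2 -51.3] [0.4238 0.2162 0.1397] 0.13782303
blk [-55.7 -10.8  39.9] [0.4529 0.2244 0.0265] 0.24338982
K tool [ 0.00081885  0.00190249 -0.01186798]
{'vfov': 58.93695238667681, 'cx': 319.76586396182813, 'cy': 234.63704524557284, 'mount': array([[-6.36418783e-04,  9.66030916e-01,  2.58425743e-01,
         6.55290720e-02],
       [ 9.99999796e-01,  6.26549551e-04,  1.20546881e-04,
         6.29825132e-04],
       [-4.54645192e-05,  2.58425768e-01, -9.66031118e-01,
        -1.79650481e-01],
       [ 0.00000000e+00,  0.00000000e+00,  0.00000000e+00,
         1.00000000e+00]])}
```

Run:
```python
from h import *
im,d=shot('wrist','w4')
c=im[200:400,200:440]; c=cv2.convertScaleAbs(c,alpha=1.6,beta=40)
cv2.imwrite('pics/w4c.png',cv2.cvtColor(cv2.resize(c,None,fx=3,fy=3),cv2.COLOR_RGB2BGR))
dd=np.clip((d[200:400,200:440]-.08)/.15,0,1)*255
cv2.imwrite('pics/w4d.png',cv2.applyColorMap(cv2.resize(dd.astype(np.uint8),None,fx=3,fy=3,interpolation=0),cv2.COLORMAP_JET))
```

```text
(no output)
```

View pics/w4c.png

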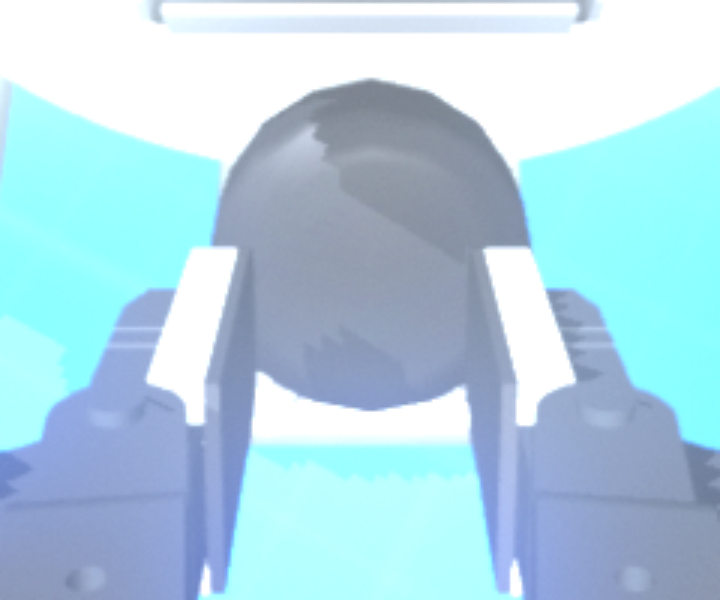

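View pics/w4d.png

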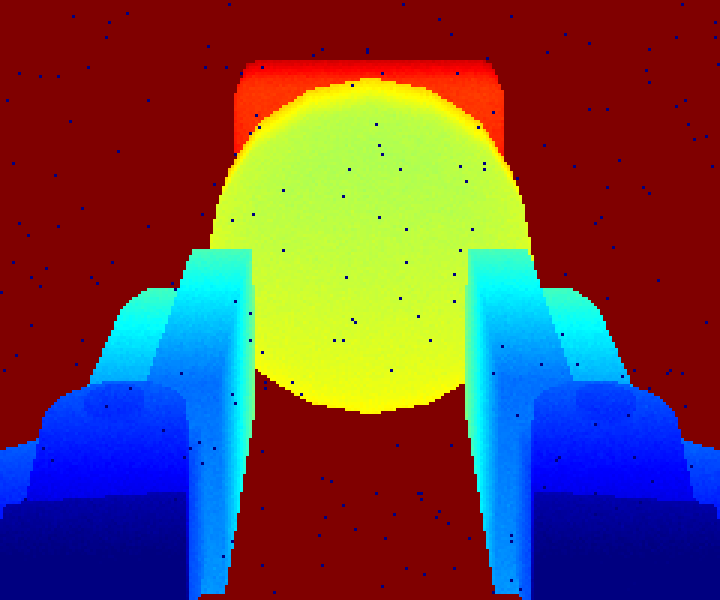

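Depth confirms it: the finger tips are about 20 mm above the knob's top, so the visible fingers end well short of the nominal TCP. I'll open, advance along the knob axis and measure again.

```bash
python3 -m crank '[[0.8,-0.17,-0.1,0,0,0,0],[0.8,0,0,0,-0.3,0.2,-0.2],[0.8,0,0,0,0,0,0],[0.8,0.25,-0.5,-0.65,0,0,0],[0.8,0.25,-0.5,-0.65,0,0,0],[0.8,0,0,0,0,0,0]]'
python3 - <<'E'
from h import *
need(K-P*.035,RK)
s=arm.sense(); im,d=shot('wrist','w5')
v,u=np.mgrid[0:480,0:640]; v=v.ravel();u=u.ravel();dd=d.ravel().astype(float)
k=dd>0; p=deproj('wrist',np.stack([u,v],1)[k].astype(float),dd[k],s)
t=(p-s['position'])@s['orientation']
for nm,sel in dict(L=(t[:,1]<-.02)&(t[:,1]>-.06),R=(t[:,1]>.02)&(t[:,1]<.06)).items():
    g=sel&(abs(t[:,0])<.02)&(t[:,2]<-.015); print(nm,g.sum(),'tip z',np.percentile(t[g,2],[90,95,99,99.8]))
print('K',s['orientation'].T@(K-s['position']))
E
```

```text
clock: 4.72
position: [0.4546, 0.1922, 0.0784]
orientation: [[0.358, -0.885, 0.299], [-0.678, -0.466, -0.568], [0.642, 0.001, -0.767]]
force: [-0.6, 0.5, 0.1]
opening: 0.8
t 4.72 tcp [0.4546 0.1922 0.0784] shift cm [ 0.21 -0.3  -0.28] turn deg [-0.  -0.1  0. ] F [-0.6  0.5  0.1] op 0.8 q [ 1.21  0.36 -0.75  0.59 -1.05 -1.18]
L 24014 tip z [-0.06884939 -0.05837692 -0.04652521 -0.03987902]
R 23860 tip z [-0.06944898 -0.05939658 -0.04831871 -0.04052037]
K [ 0.00089626 -0.00044848 -0.03051037]
```

View pics/w5.png

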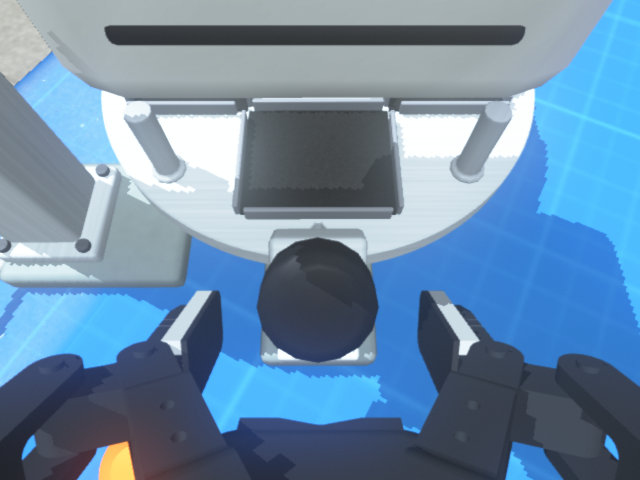

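```bash
python3 -m crank '[[0.8,0.25,-0.5,-0.65,0,0,0],[0.8,0.25,-0.5,-0.65,0,0,0],[0.8,0.25,-0.5,-0.65,0,0,0],[0.8,0,0,0,0,0,0]]'
python3 - <<'E'
from h import *
need(K-P*.057,RK)
s=arm.sense(); im,d=shot('wrist','w6')
print('K',s['orientation'].T@(K-s['position']))
E
```

```text
clock: 5.1
position: [0.4628, 0.1757, 0.0571]
orientation: [[0.358, -0.885, 0.298], [-0.678, -0.466, -0.568], [0.642, 0.001, -0.767]]
force: [-0.5, -0.8, 0.4]
opening: 0.802
t 5.1 tcp [0.4628 0.1757 0.0571] shift cm [0.05 0.1  0.16] turn deg [-0.  -0.1  0. ] F [-0.5 -0.8  0.4] op 0.8 q [ 1.17  0.39 -0.79  0.64 -0.99 -1.21]
K [ 0.00046925 -0.00083133 -0.05861455]
```

View pics/w6.png

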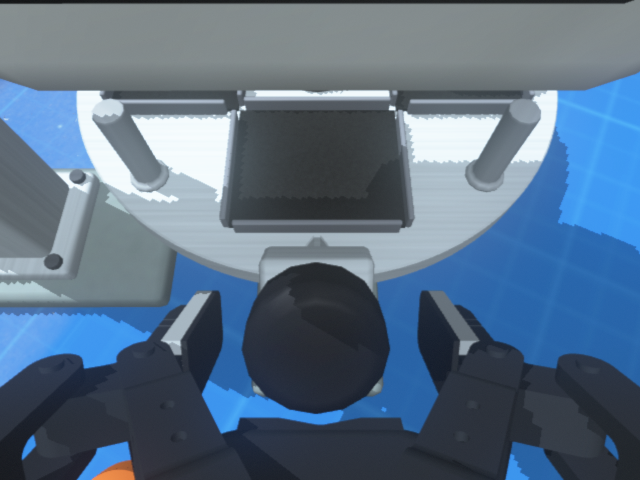

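The knob at (316,338) is now between the pads. Closing.

```bash
python3 -m crank '[[0.2,0,0,0,0,0,0],[0.2,0,0,0,0,0,0],[0.2,0,0,0,0,0,0],[0.2,0,0,0,0,0,0],[0.2,0,0,0,0,0,0]]' 70
python3 - <<'E'
from h import *
need(K-P*.057,RK)
s=arm.sense(); im,d=shot('wrist','w7')
print('K',s['orientation'].T@(K-s['position']))
E
```

```text
clock: 5.57
position: [0.4637, 0.1769, 0.0583]
orientation: [[0.357, -0.885, 0.299], [-0.679, -0.466, -0.568], [0.642, -0.001, -0.767]]
force: [1.7, -0.5, -0.2]
opening: 0.489
t 5.57 tcp [0.4637 0.1769 0.0583] shift cm [-0.04 -0.02  0.04] turn deg [-0.1 -0.   0. ] F [ 1.7 -0.5 -0.2] op 0.49 q [ 1.17  0.38 -0.79  0.64 -0.99 -1.2 ]
K [ 0.00021546  0.00043881 -0.05733118]
```

View pics/w7.png

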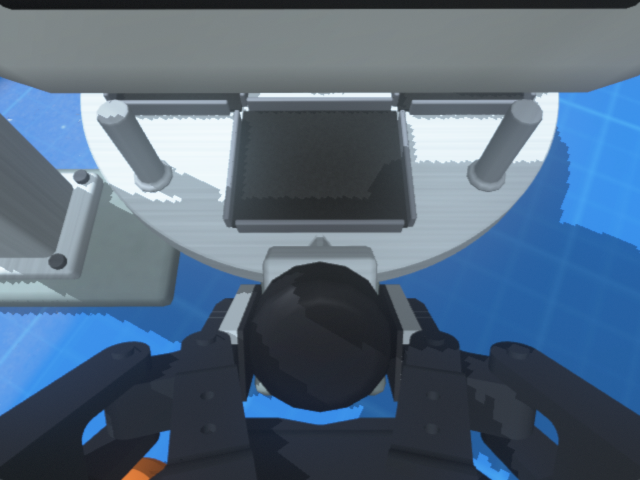

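Opening 0.49 (about 42 mm) means the knob's rim is held. Pulling out along its axis.

```bash
python3 -m crank '[[0.2,-0.18,0.34,0.46,0,0,0],[0.2,-0.18,0.34,0.46,0,0,0],[0.2,-0.18,0.34,0.46,0,0,0],[0.2,-0.18,0.34,0.46,0,0,0],[0.2,0,0,0,0,0,0]]'
python3 - <<'E'
from h import *
need(K-P*.057,RK)
print((arm.sense()['position']-(K-P*.057))@P)
E
```

```text
clock: 6.03
position: [0.456, 0.1911, 0.0773]
orientation: [[0.357, -0.885, 0.299], [-0.679, -0.466, -0.568], [0.642, 0.0, -0.767]]
force: [10.5, -4.3, -6.0]
opening: 0.493
t 6.03 tcp [0.456  0.1911 0.0773] shift cm [ 0.72 -1.44 -1.86] turn deg [-0.1 -0.   0. ] F [10.5 -4.3 -6. ] op 0.49 q [ 1.2   0.36 -0.75  0.59 -1.05 -1.18]
0.02462295361298423
```

```bash
python3 -m crank '[[0.85,0,0,0,0,0,0],[0.85,0,0,0,0,0,0],[0.85,0,0,0,0,0,0],[0.85,0,0,0,0,0,0]]'
python3 - <<'E'
from h import *
need(K-P*.057,RK)
s=arm.sense(); im,d=shot('wrist','w8')
sil=arm.silhouettes('wrist','knob_centre'); m=sil[0]['pixels']&(d>0); v,u=np.nonzero(m)
p=deproj('wrist',np.stack([u,v],1).astype(float),d[v,u].astype(float),s)
print('knob travel (top minus 13mm):',np.percentile((p-K)@P,[50,75,85])-.013)
E
```

```text
clock: 6.37
position: [0.4556, 0.1917, 0.0775]
orientation: [[0.358, -0.885, 0.299], [-0.679, -0.466, -0.567], [0.641, -0.0, -0.768]]
force: [-0.2, 1.0, -1.1]
opening: 0.85
t 6.37 tcp [0.4556 0.1917 0.0775] shift cm [ 0.77 -1.5  -1.87] turn deg [-0.1 -0.1 -0. ] F [-0.2  1.  -1.1] op 0.85 q [ 1.21  0.36 -0.75  0.59 -1.05 -1.18]
knob travel (top minus 13mm): [0.02133474 0.02203104 0.02232967]
```

View pics/w8.png

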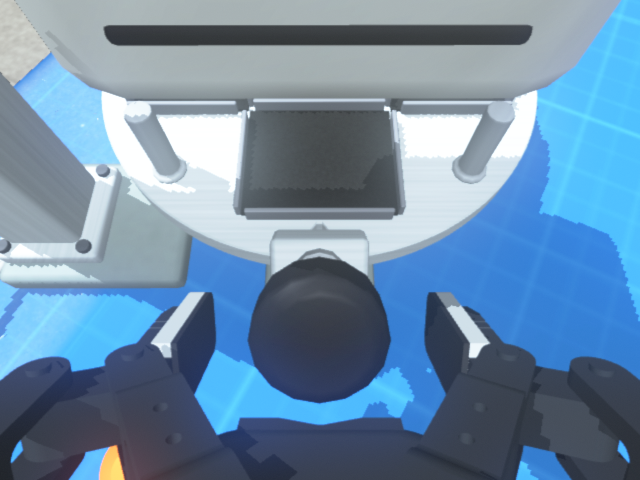

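The lock knob is out by 22.0 mm after release, so it is in its detent. Next I back off along the axis, then go up and over to the back-left post. The turn must be clockwise to bring the right nest under the pad, so I'll drive that post through the free back side.

```bash
python3 -m crank '[[0.85,-0.4,0.75,1,0,0,0],[0.85,-0.6,1.1,1.5,0,0,0],[0.85,-0.75,1.4,1.9,0,0,0],[0.85,-0.75,1.4,1.9,0,0,0],[0.85,-0.75,1.4,1.9,0,0,0],[0.85,-0.5,1,3.5,0,0,0],[0.85,0,0,4,0,0,0],[0.85,0,0,4,0,0,0],[0.85,0,0,4,0,0,0]]'
python3 - <<'E'
from h import *
cat=W(.122*np.cos(np.pi/4),.122*np.sin(np.pi/4),.2); print(cat)
a=np.pi/4; t=np.cos(a)*Y-np.sin(a)*X
need(cat,RT(-Z,-t)); need(cat,RT(-Z,-Y))
E
```

```text
clock: 7.22
position: [0.412, 0.2574, 0.3169]
orientation: [[0.363, -0.886, 0.289], [-0.668, -0.464, -0.582], [0.65, 0.018, -0.76]]
force: [1.1, 2.1, -0.4]
opening: 0.846
[0.64754396 0.01542362 0.2       ]
t 7.22 tcp [0.412  0.2574 0.3169] shift cm [ 23.56 -24.2  -11.69] turn deg [27.4 31.3 42.9] F [ 1.1  2.1 -0.4] op 0.85 q [ 1.35  0.18 -0.34  0.43 -1.63 -0.96]
t 7.22 tcp [0.412  0.2574 0.3169] shift cm [ 23.56 -24.2  -11.69] turn deg [36.4 18.  -0.2] F [ 1.1  2.1 -0.4] op 0.85 q [ 1.35  0.18 -0.34  0.43 -1.63 -0.96]
```

```bash
python3 -m crank '[[0.5,0,-1,3,3,3.5,4.7],[0.5,1,-2.7,2,3,3.5,4.7],[0.5,2.8,-2.8,1,3,3.5,4.7],[0.5,2.8,-2.8,0,3,3.5,4.7],[0.5,2.8,-2.8,0,3,3.5,4.7],[0.5,2.8,-2.8,0,3,3.5,4.7],[0.5,2.8,-2.8,0,3,3.5,4.7],[0.5,2.8,-2.8,0,3,3.5,4.7],[0.5,2.8,-2.8,0,3,3.5,4.7]]'
python3 - <<'E'
from h import *
cat=W(.122*np.cos(np.pi/4),.122*np.sin(np.pi/4),.2); print(cat)
a=np.pi/4; t=np.cos(a)*Y-np.sin(a)*X
need(cat,RT(-Z,-t))
E
```

```text
clock: 7.97
position: [0.5756, 0.0702, 0.3879]
orientation: [[0.915, -0.396, 0.079], [-0.391, -0.918, -0.07], [0.1, 0.033, -0.994]]
force: [0.1, 1.6, 0.2]
opening: 0.497
[0.64754396 0.01542362 0.2       ]
t 7.97 tcp [0.5756 0.0702 0.3879] shift cm [  7.19  -5.48 -18.79] turn deg [3.8 4.7 6. ] F [0.1 1.6 0.2] op 0.5 q [ 0.53  0.09  0.05  0.1  -1.49  0.63]
```

```bash
python3 -m crank '[[0.5,2.4,-1.8,-3,1.9,2.3,3],[0.5,2.4,-1.8,-4,1.9,2.3,3],[0.5,2,-1.4,-4,0,0,0],[0.5,0,0,-3,0,0,0],[0.5,0,0,0,0,0,0]]'
python3 - <<'E'
from h import *
cat=W(.122*np.cos(np.pi/4),.122*np.sin(np.pi/4),.2)
a=np.pi/4; t=np.cos(a)*Y-np.sin(a)*X
need(cat,RT(-Z,-t))
shot('wrist','w9'); 
print('post',[(np.round(r['point'],4).tolist(),round(r['confidence'],2)) for r in arm.pinpoint('wrist','post_back_left')])
print('nb',[(np.round(r['point'],4).tolist(),round(r['confidence'],2)) for r in arm.pinpoint('wrist','printer')])
need(cat,RT(-Z,-t))
E
```

```text
clock: 8.38
position: [0.6448, 0.0135, 0.2527]
orientation: [[0.955, -0.298, 0.002], [-0.298, -0.955, 0.012], [-0.001, -0.013, -1.0]]
force: [-0.9, -0.4, -1.5]
opening: 0.503
t 8.38 tcp [0.6448 0.0135 0.2527] shift cm [ 0.27  0.19 -5.27] turn deg [-0.7  0.1  0.1] F [-0.9 -0.4 -1.5] op 0.5 q [ 0.32  0.28  0.03 -0.01 -1.32  0.96]
post [([0.6482, 0.0167, 0.0999], 0.85)]
nb [([0.5311, 0.0494, 0.0008], 0.78)]
t 8.53 tcp [0.6477 0.0151 0.2618] shift cm [-0.01  0.03 -6.18] turn deg [-0.7  0.8 -0.1] F [ 0.1 -0.5  0.6] op 0.5 q [ 0.32  0.27  0.04 -0.01 -1.33  0.95]
```

View pics/w9.png

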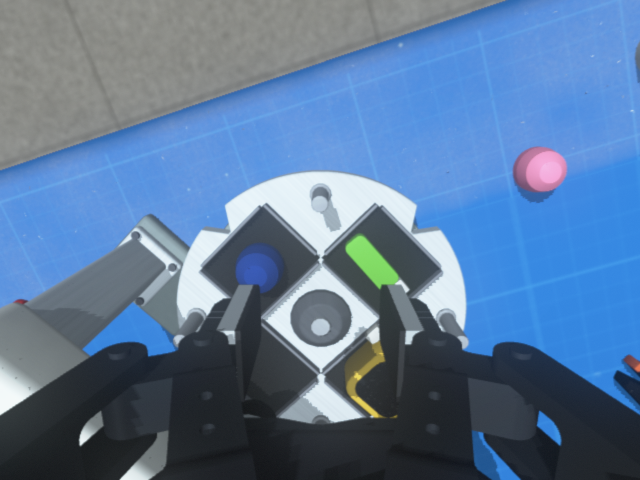

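The post top is at (320,197), in line with the tool axis and between the fingers. The network agrees with the model to 2 mm. Descending in stages.

```bash
python3 -m crank '[[0.5,0,0,-4,-0.7,0.8,0],[0.5,0,0,-4,0,0,0],[0.5,0,0,-4,0,0,0],[0.5,0,0,-4,0,0,0],[0.5,0,0,0,0,0,0]]'
python3 - <<'E'
from h import *
cat=W(.122*np.cos(np.pi/4),.122*np.sin(np.pi/4),.03)
a=np.pi/4; t=np.cos(a)*Y-np.sin(a)*X
need(cat,RT(-Z,-t))
s=arm.sense(); im,d=shot('wrist','w10')
v,u=np.mgrid[0:480,0:640]; v=v.ravel();u=u.ravel();dd=d.ravel().astype(float)
k=dd>0; p=deproj('wrist',np.stack([u,v],1)[k].astype(float),dd[k],s)
t=(p-s['position'])@s['orientation']
for nm,sel in dict(L=(t[:,1]<-.01)&(t[:,1]>-.05),R=(t[:,1]>.01)&(t[:,1]<.05)).items():
    g=sel&(abs(t[:,0])<.02)&(t[:,2]<-.02); print(nm,g.sum(),'tip z',np.percentile(t[g,2],[90,95,99,99.8]))
E
```

```text
clock: 8.95
position: [0.656, 0.022, 0.1198]
orientation: [[0.958, -0.285, 0.034], [-0.285, -0.958, 0.006], [0.031, -0.015, -0.999]]
force: [-1.7, -0.8, -2.0]
opening: 0.501
t 8.95 tcp [0.656  0.022  0.1198] shift cm [-0.85 -0.66 -8.98] turn deg [-0.3  2.  -0.6] F [-1.7 -0.8 -2. ] op 0.5 q [ 0.33  0.36 -0.17  0.01 -1.01  0.94]
L 27284 tip z [-0.07565083 -0.0610008  -0.04694664 -0.04198492]
R 26126 tip z [-0.07419608 -0.06026576 -0.04657838 -0.0419042 ]
```

View pics/w10.png

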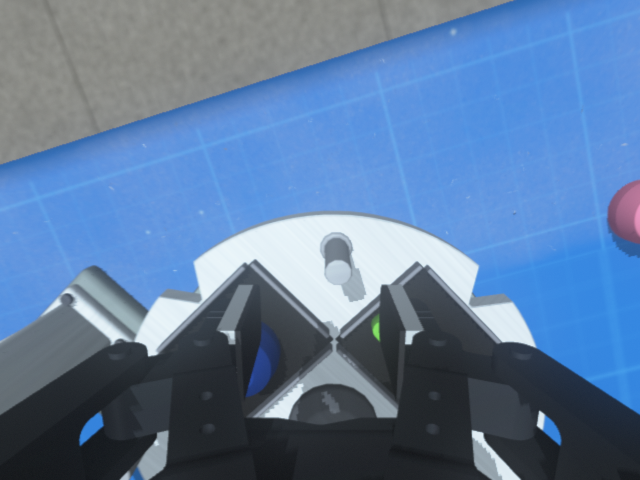

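```bash
python3 -m crank '[[0.5,-0.8,-0.6,-1,-0.3,2,-0.6],[0.5,0,0,0,0,0,0],[0.5,0,0,0,0,0,0]]'
python3 - <<'E'
from h import *
cat=W(.122*np.cos(np.pi/4),.122*np.sin(np.pi/4),.032)
a=np.pi/4; t=np.cos(a)*Y-np.sin(a)*X
need(cat,RT(-Z,-t))
s=arm.sense(); im,d=shot('wrist','w11')
E
```

```text
clock: 9.25
position: [0.6571, 0.0195, 0.1285]
orientation: [[0.957, -0.289, 0.021], [-0.289, -0.957, 0.001], [0.019, -0.007, -1.0]]
force: [0.1, -0.7, 0.2]
opening: 0.501
t 9.25 tcp [0.6571 0.0195 0.1285] shift cm [-0.95 -0.4  -9.65] turn deg [-0.1  1.2 -0.4] F [ 0.1 -0.7  0.2] op 0.5 q [ 0.33  0.36 -0.14  0.01 -1.05  0.95]
```

View pics/w11.png

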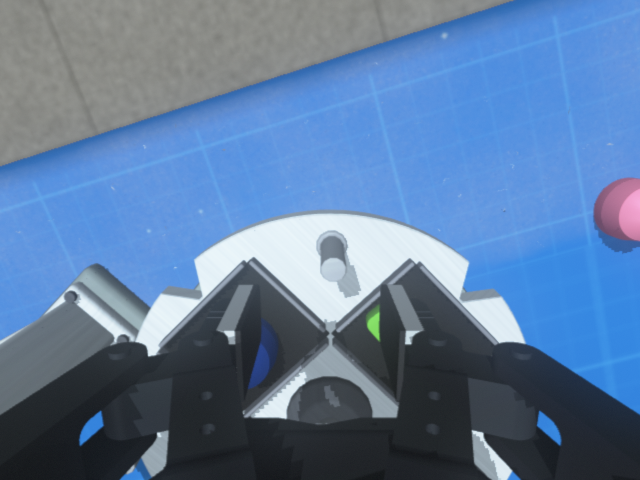

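```bash
python3 -m crank '[[0.5,-0.9,-0.4,0,0,1.2,-0.4],[0.5,0,0,-1.2,0,0,0],[0.5,0,0,-1.5,0,0,0],[0.5,0,0,-1.5,0,0,0],[0.5,0,0,0,0,0,0],[0.5,0,0,0,0,0,0]]'
python3 - <<'E'
from h import *
cat=W(.122*np.cos(np.pi/4),.122*np.sin(np.pi/4),.032)
a=np.pi/4; t=np.cos(a)*Y-np.sin(a)*X
need(cat,RT(-Z,-t))
s=arm.sense(); im,d=shot('wrist','w12')
print('post',[(np.round(r['point'],4).tolist(),round(r['confidence'],2)) for r in arm.pinpoint('wrist','post_back_left')])
E
```

```text
clock: 9.8
position: [0.652, 0.0167, 0.0963]
orientation: [[0.956, -0.294, 0.015], [-0.295, -0.956, 0.006], [0.012, -0.01, -1.0]]
force: [0.4, 0.6, 1.0]
opening: 0.5
t 9.8 tcp [0.652  0.0167 0.0963] shift cm [-0.45 -0.12 -6.43] turn deg [-0.3  0.8 -0.1] F [0.4 0.6 1. ] op 0.5 q [ 0.32  0.39 -0.18 -0.   -0.99  0.95]
post [([0.6491, 0.0157, 0.1038], 0.92)]
```

View pics/w12.png

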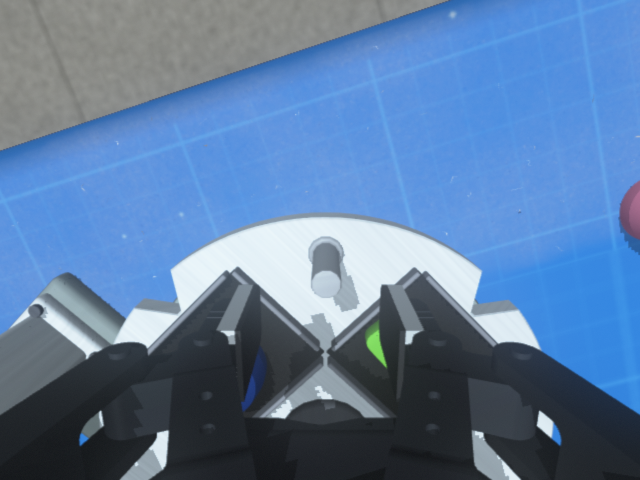

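```bash
python3 -m crank '[[0.5,-0.4,-0.1,-1.5,0,0.6,0],[0.5,-0.1,0,-1.5,0,0,0],[0.5,-0.1,0,-1.5,0,0,0],[0.5,0,0,-1.2,0,0,0],[0.5,0,0,0,0,0,0]]'
python3 - <<'E'
from h import *
cat=W(.122*np.cos(np.pi/4),.122*np.sin(np.pi/4),.032)
a=np.pi/4; t=np.cos(a)*Y-np.sin(a)*X
need(cat,RT(-Z,-t))
s=arm.sense(); im,d=shot('wrist','w13')
E
```

```text
clock: 10.32
position: [0.6482, 0.0161, 0.041]
orientation: [[0.956, -0.294, 0.01], [-0.294, -0.956, 0.008], [0.007, -0.01, -1.0]]
force: [0.1, -0.6, 0.0]
opening: 0.499
t 10.32 tcp [0.6482 0.0161 0.041 ] shift cm [-0.06 -0.07 -0.9 ] turn deg [-0.4  0.6 -0.1] F [ 0.1 -0.6  0. ] op 0.5 q [ 0.32  0.44 -0.24 -0.01 -0.88  0.95]
```

View pics/w13.png

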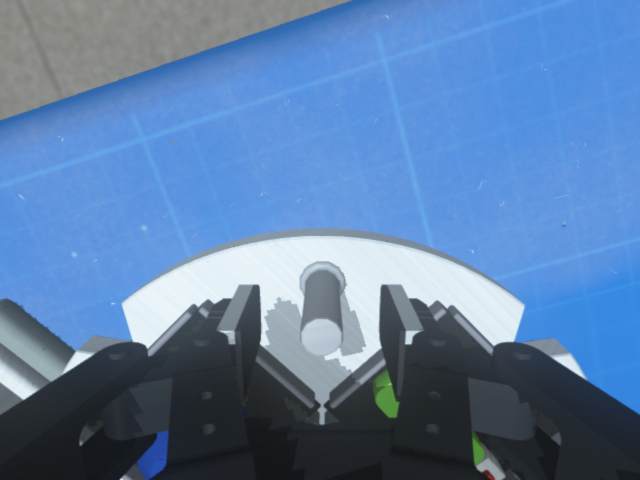

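The post at (322,335) stands between the fingers. Narrowing the hand round it, then turning it in small steps.

```bash
python3 -m crank '[[0.28,0,0,-0.2,-0.3,0.4,0],[0.28,0,0,0,0,0,0],[0.28,0,0,0,0,0,0],[0.28,0,0,0,0,0,0]]'
cat >> h.py <<'E'
def arc(th,z=.038,r=.122):
    a=np.deg2rad(th); t=np.cos(a)*Y-np.sin(a)*X
    return W(r*np.cos(a),r*np.sin(a),z),RT(-Z,-t)
E
python3 - <<'E'
from h import *
need(*arc(45))
p0=arc(45)[0]
for th in range(45,-50,-6):
    p,_=arc(th); print(th,np.round((p-p0)*100,2)); p0=p
E
```

```text
clock: 10.7
position: [0.6507, 0.0165, 0.043]
orientation: [[0.956, -0.294, 0.007], [-0.294, -0.956, 0.002], [0.006, -0.004, -1.0]]
force: [1.2, -1.1, 0.4]
opening: 0.28
t 10.7 tcp [0.6507 0.0165 0.043 ] shift cm [-0.32 -0.1  -0.5 ] turn deg [-0.1  0.4 -0.1] F [ 1.2 -1.1  0.4] op 0.28 q [ 0.32  0.44 -0.23  0.   -0.89  0.95]
45 [0. 0. 0.]
39 [-0.44 -1.2   0.  ]
33 [-0.56 -1.15  0.  ]
27 [-0.68 -1.08  0.  ]
21 [-0.79 -1.    0.  ]
15 [-0.89 -0.92  0.  ]
9 [-0.98 -0.82  0.  ]
3 [-1.06 -0.71  0.  ]
-3 [-1.13 -0.6   0.  ]
-9 [-1.19 -0.47  0.  ]
-15 [-1.23 -0.35  0.  ]
-21 [-1.26 -0.22  0.  ]
-27 [-1.27 -0.08  0.  ]
-33 [-1.28  0.05  0.  ]
-39 [-1.26  0.18  0.  ]
-45 [-1.24  0.31  0.  ]
```

```bash
python3 -m crank '[[0.28,-0.4,-0.5,-0.3,0,0.3,-2],[0.28,-0.4,-0.8,0,0,0,-4],[0.28,-0.35,-0.8,0,0,0,-4],[0.28,-0.4,-0.75,0,0,0,-4],[0.28,-0.45,-0.7,0,0,0,-4],[0.28,-0.5,-0.65,0,0,0,-4],[0.28,0,0,0,0,0,0]]'
python3 - <<'E'
from h import *
s=arm.sense(); d=s['position']-C; print('ang',np.rad2deg(np.arctan2(d@Y,d@X)),'r',np.hypot(d@X,d@Y)); need(*arc(23))
E
```

```text
clock: 11.28
position: [0.6292, -0.0238, 0.0443]
orientation: [[0.766, -0.642, 0.012], [-0.642, -0.766, 0.004], [0.007, -0.011, -1.0]]
force: [-1.2, 0.0, -0.1]
opening: 0.279
ang 24.721046866482546 r 0.12371120200162895
t 11.28 tcp [ 0.6292 -0.0238  0.0443] shift cm [-0.36 -0.18 -0.63] turn deg [-0.2  0.7  0.8] F [-1.2  0.  -0.1] op 0.28 q [ 0.27  0.41 -0.29 -0.   -0.86  0.6 ]
```

```bash
python3 -m crank '[[0.28,-0.55,-0.65,-0.3,0,0.5,-4],[0.28,-0.6,-0.65,0,0,0,-4],[0.28,-0.65,-0.6,0,0,0,-4],[0.28,-0.7,-0.55,0,0,0,-4],[0.28,-0.7,-0.5,0,0,0,-4],[0.28,-0.75,-0.45,0,0,0,-4],[0.28,-0.75,-0.4,0,0,0,-4],[0.28,0,0,0,0,0,0]]'
python3 - <<'E'
from h import *
s=arm.sense(); d=s['position']-C; a=np.rad2deg(np.arctan2(d@Y,d@X)); print('ang',a,'r',np.hypot(d@X,d@Y)); need(*arc(a-4))
shot('wrist','w14')
E
```

```text
clock: 11.95
position: [0.5889, -0.0592, 0.0464]
orientation: [[0.374, -0.927, 0.02], [-0.927, -0.374, 0.001], [0.006, -0.018, -1.0]]
force: [-0.7, 0.0, -0.3]
opening: 0.28
ang -0.1583787883953067 r 0.12490709369991934
t 11.95 tcp [ 0.5889 -0.0592  0.0464] shift cm [-0.9  -0.11 -0.84] turn deg [-0.1  1.1  1.7] F [-0.7  0.  -0.3] op 0.28 q [ 0.23  0.35 -0.38  0.   -0.82  0.15]
```

View pics/w14.png

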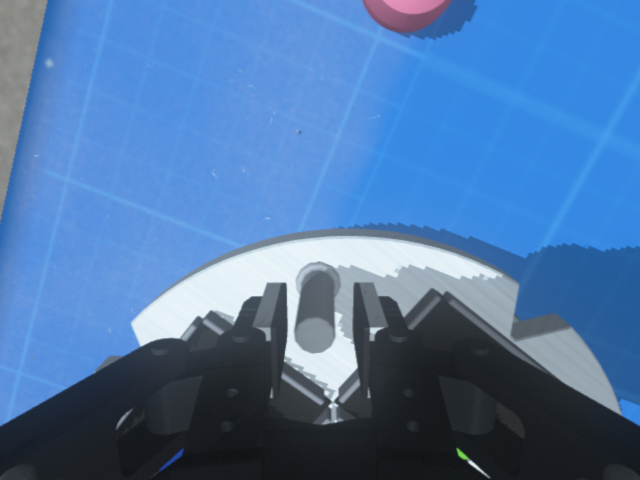

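The post at (316,330) moves round with the hand.

```bash
python3 -m crank '[[0.28,-0.85,-0.3,-0.6,0,0.6,-3],[0.28,-0.85,-0.25,-0.1,0,0,-4],[0.28,-0.85,-0.2,-0.1,0,0,-4],[0.28,-0.87,-0.15,-0.1,0,0,-4],[0.28,-0.87,-0.1,-0.1,0,0,-4],[0.28,-0.87,-0.05,0,0,0,-4],[0.28,-0.87,0,0,0,0,-4],[0.28,0,0,0,0,0,0]]'
python3 - <<'E'
from h import *
s=arm.sense(); d=s['position']-C; a=np.rad2deg(np.arctan2(d@Y,d@X)); print('ang',a,'r',np.hypot(d@X,d@Y)); need(*arc(a-4)); need(*arc(-45))
E
```

```text
clock: 12.67
position: [0.5412, -0.0665, 0.0415]
orientation: [[-0.067, -0.997, 0.025], [-0.998, 0.067, -0.008], [0.006, -0.026, -1.0]]
force: [-0.4, -1.0, -0.0]
opening: 0.281
ang -22.846677192706693 r 0.11844405309578204
t 12.67 tcp [ 0.5412 -0.0665  0.0415] shift cm [-0.82 -0.4  -0.35] turn deg [0.4 1.5 4.8] F [-0.4 -1.  -0. ] op 0.28 q [ 0.25  0.28 -0.5   0.02 -0.76 -0.33]
t 12.67 tcp [ 0.5412 -0.0665  0.0415] shift cm [-4.63  0.15 -0.35] turn deg [  0.6   1.4 -13.3] F [-0.4 -1.  -0. ] op 0.28 q [ 0.25  0.28 -0.5   0.02 -0.76 -0.33]
```

```bash
python3 -m crank '[[0.28,-0.85,-0.35,-0.2,0.3,0.7,-2],[0.28,-0.87,0,0,0.2,0.5,-2],[0.28,-0.87,0.05,0,0,0,-3],[0.28,-0.87,0.1,0,0,0,-3],[0.28,-0.8,0.15,0,0,0,-3],[0.28,0,0,0,0,0,0],[0.28,0,0,0,0,0,0]]'
python3 - <<'E'
from h import *
s=arm.sense(); d=s['position']-C; a=np.rad2deg(np.arctan2(d@Y,d@X)); print('ang',a,'r',np.hypot(d@X,d@Y)); need(*arc(-45))
shot('wrist','w15'); shot('top','t15')
for t in ['post_back_left','post_front_left','tape_centre','magnet_centre','lighter_centre','nest_back']: print(t,[(np.round(r['point'],4).tolist(),round(r['confidence'],2)) for r in arm.pinpoint('top',t)])
print(arc(-45)[0], W(-.08,0,.07))
im=cv2.imread('pics/t15.png'); cv2.imwrite('pics/t15c.png',cv2.resize(im[170:330,170:400],None,fx=3.4,fy=3.4,interpolation=cv2.INTER_CUBIC))
E
```

```text
clock: 13.25
position: [0.5032, -0.0662, 0.0408]
orientation: [[-0.277, -0.961, 0.007], [-0.961, 0.277, 0.001], [-0.003, -0.006, -1.0]]
force: [0.2, 0.1, 0.3]
opening: 0.281
ang -41.101612125606756 r 0.12094203345156224
t 13.25 tcp [ 0.5032 -0.0662  0.0408] shift cm [-0.83  0.12 -0.28] turn deg [-0.   0.4 -1.1] F [0.2 0.1 0.3] op 0.28 q [ 0.26  0.24 -0.56  0.   -0.77 -0.54]
post_back_left []
post_front_left [([0.6555, 0.0267, 0.0995], 0.8), ([0.4624, 0.0105, 0.0522], 0.61)]
tape_centre []
magnet_centre [([0.6035, -0.1948, 0.0188], 0.76), ([0.4246, 0.3398, 0.0168], 0.63), ([0.4928, 0.3067, 0.0172], 0.58)]
lighter_centre [([0.462, 0.0095, 0.0567], 0.61)]
nest_back [([0.4642, 0.0065, 0.0534], 0.91)]
[ 0.49492362 -0.06504396  0.038     ] [0.49368907 0.12226648 0.07      ]
```

View pics/w15.png

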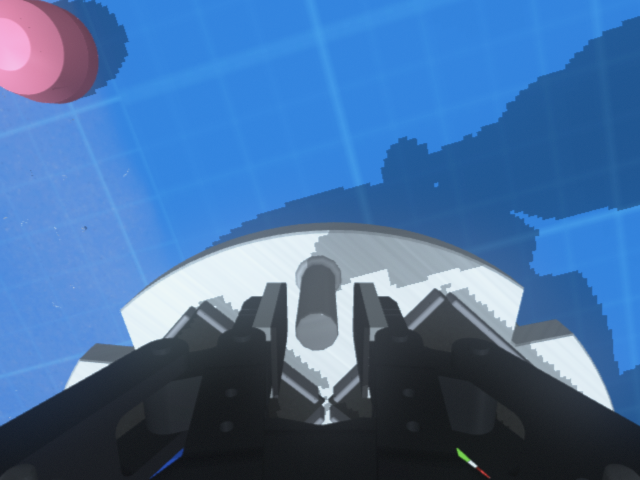

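View pics/t15c.png

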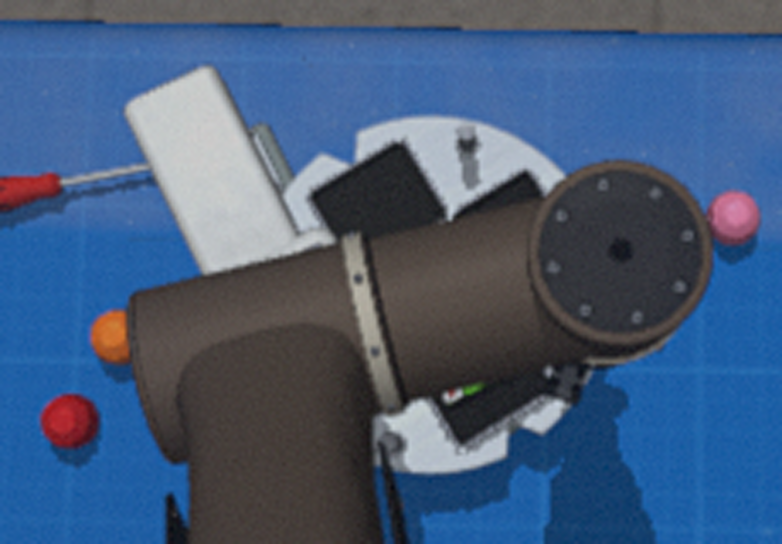

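The post is at about -39 to -41 degrees and needs -45. Going a little further.

```bash
python3 -m crank '[[0.28,-0.6,0.1,-0.1,0,0.2,-2],[0.28,-0.45,0.1,0,0,0,-2],[0.28,-0.2,0.05,0,0,0,0],[0.28,0,0,0,0,0,0],[0.28,0,0,0,0,0,0]]'
cat > chk.py <<'E'
from h import *
s=arm.sense(); d=s['position']-C; a=np.rad2deg(np.arctan2(d@Y,d@X)); print('ang',a,'r',np.hypot(d@X,d@Y)); need(*arc(-47))
for cam in ['top','scene']:
    shot(cam,'x')
    for t in ['post_front_left']:
        for r in arm.pinpoint(cam,t):
            q=np.array(r['point'])-C; an=np.rad2deg(np.arctan2(q@Y,q@X)); print(cam,'%.2f'%r['confidence'],np.round(r['point'],4),'ang %.1f'%an,'r %.3f'%np.hypot(q@X,q@Y))
E
python3 chk.py
```

```text
clock: 14.07
position: [0.4921, -0.0635, 0.04]
orientation: [[-0.345, -0.939, 0.006], [-0.939, 0.345, 0.0], [-0.002, -0.005, -1.0]]
force: [0.4, -0.8, 0.3]
opening: 0.281
ang -46.500066098851 r 0.121427171289123
t 14.07 tcp [ 0.4921 -0.0635  0.04  ] shift cm [-0.12 -0.02 -0.2 ] turn deg [-0.   0.3  1. ] F [ 0.4 -0.8  0.3] op 0.28 q [ 0.27  0.23 -0.58  0.   -0.76 -0.62]
top 0.83 [0.6517 0.0211 0.0984] ang 48.1 r 0.124
```

```bash
python3 -m crank '[[0.28,0.25,-0.05,0,0,0,0],[0,0,0,0,0,0,0],[0,0,0,0,0,0,0],[0,0,0,0,0,0,0],[0,0,0,0,0,0,0]]' 20;python3 chk.py
```

```text
clock: 14.68
position: [0.4954, -0.0642, 0.0402]
orientation: [[-0.345, -0.939, 0.006], [-0.939, 0.345, 0.0], [-0.002, -0.005, -1.0]]
force: [-0.3, 0.8, 0.9]
opening: 0.155
ang -44.892877990189014 r 0.12101831083965453
t 14.68 tcp [ 0.4954 -0.0642  0.0402] shift cm [-0.46  0.05 -0.22] turn deg [-0.   0.3  1. ] F [-0.3  0.8  0.9] op 0.15 q [ 0.27  0.23 -0.57  0.   -0.76 -0.62]
top 0.66 [0.6507 0.0183 0.0966] ang 46.7 r 0.124
```

The post is gripped (opening 0.155), which centres it on the TCP at -44.9 degrees. Release gently, lift and measure.

```bash
python3 -m crank '[[0.35,0,0,0,0,0,0],[0.35,0,0,0,0,0,0],[0.35,0,0,0,0,0,0],[0.35,0,0,1,0,0,0],[0.35,0,0,2,0,0,0],[0.35,0,0,3,0,0,0],[0.35,0,0,4,0,0,0],[0.35,0,0,4,0,0,0],[0.35,0,0,4,0,0,0]]';python3 - <<'E'
from h import *
need(*arc(-45))
shot('wrist','w16')
for cam in ['wrist','scene','top']:
    if cam!='wrist': shot(cam,'x_'+cam)
    for t in ['post_back_left','post_front_left','tape_centre','magnet_centre','lighter_centre','nest_back']:
        for r in arm.pinpoint(cam,t):
            q=np.array(r['point'])-C; an=np.rad2deg(np.arctan2(q@Y,q@X))
            if np.hypot(q@X,q@Y)<.15: print(cam,t,'%.2f'%r['confidence'],np.round(r['point'],4),'ang %.1f'%an,'r %.3f'%np.hypot(q@X,q@Y))
E
```

```text
clock: 15.63
position: [0.4862, -0.0659, 0.2207]
orientation: [[-0.346, -0.938, -0.014], [-0.938, 0.346, -0.003], [0.008, 0.012, -1.0]]
force: [2.6, 0.2, -0.6]
opening: 0.344
t 15.63 tcp [ 0.4862 -0.0659  0.2207] shift cm [  0.87   0.08 -18.27] turn deg [ 0.2 -0.8  3.1] F [ 2.6  0.2 -0.6] op 0.34 q [ 0.27  0.04 -0.33 -0.   -1.21 -0.62]
wrist post_back_left 0.45 [0.6032 0.0903 0.0504] ang 90.5 r 0.082
wrist tape_centre 0.83 [0.4826 0.1143 0.0712] ang -170.2 r 0.079
wrist magnet_centre 0.56 [ 0.5659 -0.0151  0.0702] ang -0.1 r 0.075
wrist lighter_centre 0.73 [0.4598 0.0134 0.0486] ang -89.6 r 0.081
wrist lighter_centre 0.59 [0.4677 0.0123 0.0591] ang -86.0 r 0.074
wrist nest_back 0.71 [0.4612 0.0145 0.049 ] ang -89.9 r 0.079
scene post_back_left 0.63 [ 0.4968 -0.0652  0.0982] ang -44.1 r 0.122
scene post_front_left 0.59 [0.645  0.0163 0.0995] ang 45.0 r 0.119
scene tape_centre 0.86 [0.4901 0.115  0.0678] ang -175.0 r 0.076
scene magnet_centre 0.51 [ 0.569 -0.016  0.068] ang 1.6 r 0.077
scene lighter_centre 0.79 [0.4669 0.016  0.0587] ang -88.8 r 0.073
scene nest_back 0.78 [0.461  0.0165 0.0534] ang -91.2 r 0.078
top post_back_left 0.78 [ 0.5002 -0.0689  0.0993] ang -42.1 r 0.124
top post_front_left 0.83 [0.6485 0.021  0.0972] ang 47.6 r 0.121
top lighter_centre 0.55 [0.4614 0.0156 0.0566] ang -90.5 r 0.078
top nest_back 0.57 [0.4586 0.0122 0.0536] ang -89.3 r 0.082
```

View pics/w16.png

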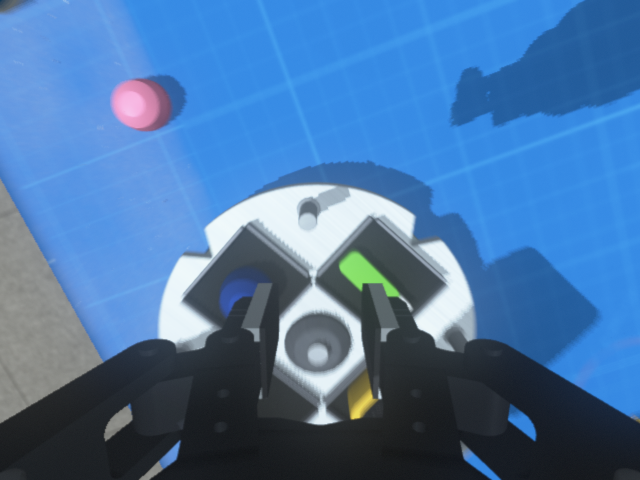

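All parts are in their nests. The estimates of the dial angle vary from -87 to -90 degrees. The dial has 90-degree symmetry, so I'll compare the start and present top views directly.

Run:
```python
from h import *
a=cv2.imread('pics/t0.png')[195:315,245:360]; b=cv2.imread('pics/x_top.png')[195:315,245:360]
z=lambda q:cv2.resize(q,None,fx=3.4,fy=3.4,interpolation=cv2.INTER_CUBIC)
cv2.imwrite('pics/cmp.png',np.hstack([z(a),z(b)]))
```

```text
(no output)
```

View pics/cmp.png

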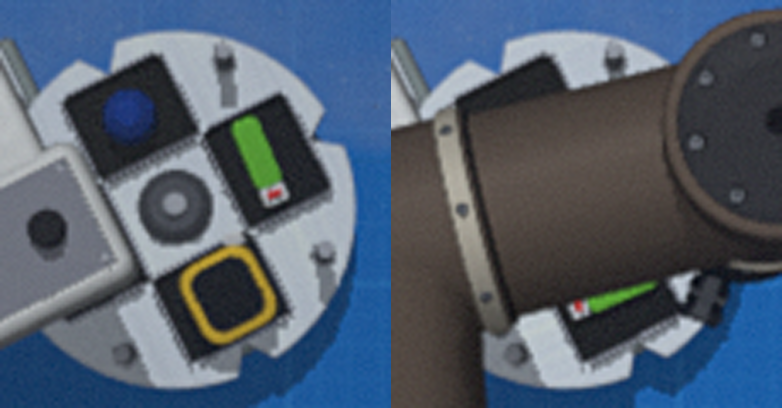

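The posts and nest corners coincide to within about 1 degree (0.02 rad), which is inside the 0.05 rad of the V notch. Now back over to the knob axis.

```bash
python3 -m crank '[[0,0,0,4,0,0,0],[0,0,0,4,0,0,0],[0,0,0,4,0,0,0],[0,-0.5,1,3,0,0,0],[0,-0.5,2,1,0,0,0]]'
python3 - <<'E'
from h import *
need(K+P*.1+[0,0,.12],RK)
E
```

```text
clock: 17.1
position: [0.4722, -0.0378, 0.3801]
orientation: [[-0.35, -0.937, -0.025], [-0.937, 0.35, -0.005], [0.014, 0.021, -1.0]]
force: [0.2, 0.6, -0.4]
opening: 0.001
t 17.1 tcp [ 0.4722 -0.0378  0.3801] shift cm [-5.6  30.38 -8.11] turn deg [-40.2  -3.8  46.8] F [ 0.2  0.6 -0.4] op 0.0 q [ 0.33 -0.03 -0.05 -0.   -1.58 -0.69]
```

```bash
python3 -m crank '[[0,-0.6,3,0,-4,-0.4,4.7],[0,-0.6,3.2,0,-4,-0.4,4.7],[0,-0.6,3.2,0,-4,-0.4,4.7],[0,-0.6,3.2,0,-4,-0.4,4.7],[0,-0.6,3.2,0,-4,-0.4,4.7],[0,-0.6,3.2,0,-4,-0.4,4.7],[0,-0.6,3.2,0,-4,-0.4,4.7],[0,-0.6,3.2,0,-4,-0.4,4.7],[0,-0.6,3.2,0,-4,-0.4,4.7],[0,0,2,0,0,0,0]]'
python3 - <<'E'
from h import *
need(K+P*.1+[0,0,.12],RK)
E
```

```text
clock: 17.93
position: [0.4156, 0.2788, 0.3908]
orientation: [[0.32, -0.901, 0.293], [-0.733, -0.431, -0.526], [0.6, -0.047, -0.799]]
force: [0.3, -0.5, -0.5]
opening: -0.003
t 17.93 tcp [0.4156 0.2788 0.3908] shift cm [ 0.06 -1.28 -9.19] turn deg [-3.9  1.   2.2] F [ 0.3 -0.5 -0.5] op -0.0 q [ 1.34  0.14 -0.19  0.42 -1.73 -0.95]
```

```bash
python3 -m crank '[[0,0,0,-2,-3.9,1,2.2],[0,0,1,-3,0,0,0],[0,0,0.5,-4,0,0,0],[0,0,0,-4,0,0,0],[0,0,0,-3,0,0,0],[0,0,0,0,0,0,0]]'
python3 - <<'E'
from h import *
need(K+P*.1,RK)
E
```

```text
clock: 18.43
position: [0.4134, 0.3029, 0.2239]
orientation: [[0.366, -0.878, 0.309], [-0.671, -0.479, -0.565], [0.644, -0.001, -0.765]]
force: [0.6, -1.2, -0.1]
opening: -0.0
t 18.43 tcp [0.4134 0.3029 0.2239] shift cm [ 0.28 -3.69 -4.49] turn deg [ 0.1  0.1 -0.8] F [ 0.6 -1.2 -0.1] op -0.0 q [ 1.37  0.29 -0.4   0.43 -1.46 -1.05]
```

```bash
python3 -m crank '[[0,0.1,-1.2,-1.4,0,0,-0.4],[0,0.1,-1.2,-1.4,0,0,-0.4],[0,0.1,-1.2,-1.4,0,0,0],[0,0,0,0,0,0,0],[0,0,0,0,0,0,0]]'
python3 - <<'E'
from h import *
need(K+P*.07,RK)
s=arm.sense(); im,d=shot('wrist','w17')
sil=arm.silhouettes('wrist','knob_centre'); m=sil[0]['pixels']&(d>0); v,u=np.nonzero(m)
p=deproj('wrist',np.stack([u,v],1).astype(float),d[v,u].astype(float),s)
print('knob travel:',np.percentile((p-K)@P,[50,75,85])-.013)
v,u=np.mgrid[0:480,0:640]; v=v.ravel();u=u.ravel();dd=d.ravel().astype(float)
k=dd>0; p=deproj('wrist',np.stack([u,v],1)[k].astype(float),dd[k],s)
t=(p-s['position'])@s['orientation']
g=(abs(t[:,1])<.02)&(abs(t[:,0])<.02)&(t[:,2]<-.01); print('tip z',np.percentile(t[g,2],[90,95,99,99.8]))
print('K',s['orientation'].T@(K-s['position']))
E
```

```text
clock: 18.85
position: [0.4182, 0.2685, 0.1858]
orientation: [[0.356, -0.883, 0.305], [-0.676, -0.469, -0.569], [0.645, -0.004, -0.764]]
force: [-0.7, 0.4, 0.0]
opening: 0.003
t 18.85 tcp [0.4182 0.2685 0.1858] shift cm [ 0.7  -1.96 -2.98] turn deg [ 0.1  0.3 -0.2] F [-0.7  0.4  0. ] op 0.0 q [ 1.34  0.29 -0.51  0.45 -1.36 -1.09]
knob travel: [0.02136172 0.02212261 0.02246894]
tip z [-0.07307646 -0.05806068 -0.04614314 -0.04223018]
K [-0.00376755  0.00343284  0.10601656]
```

View pics/w17.png

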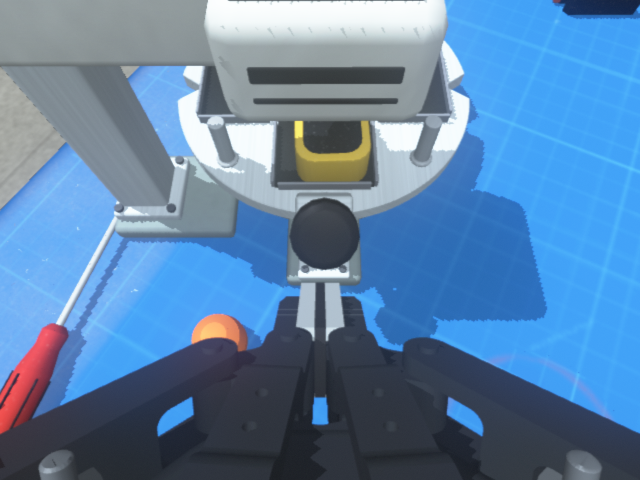

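The tape lies in the nest under the pad at (331,150). The knob is at (324,233), still 22 mm out, and the posts are symmetric about it. Advancing along the axis with the fingers shut.

```bash
python3 -m crank '[[0,0.4,-1,-1.4,0,0,0],[0,0.4,-1,-1.5,0,0,0],[0,0.4,-1,-1.4,0,0,0],[0,0.5,-1,-1.3,0,0,0],[0,0.4,-0.7,-0.9,0,0,0],[0,0,0,0,0,0,0],[0,0,0,0,0,0,0]]'
python3 - <<'E'
from h import *
need(K-P*.007,RK)
s=arm.sense(); im,d=shot('wrist','w18')
print('K',s['orientation'].T@(K-s['position']))
E
```

```text
clock: 19.53
position: [0.443, 0.2311, 0.1268]
orientation: [[0.355, -0.881, 0.314], [-0.685, -0.473, -0.554], [0.636, -0.019, -0.771]]
force: [-0.0, 0.2, -0.0]
opening: 0.002
t 19.53 tcp [0.443  0.2311 0.1268] shift cm [ 0.52 -2.59 -2.98] turn deg [-0.9  0.7 -0.5] F [-0.   0.2 -0. ] op 0.0 q [ 1.27  0.32 -0.65  0.53 -1.17 -1.14]
K [0.00059271 0.00807929 0.03201312]
```

View pics/w18.png

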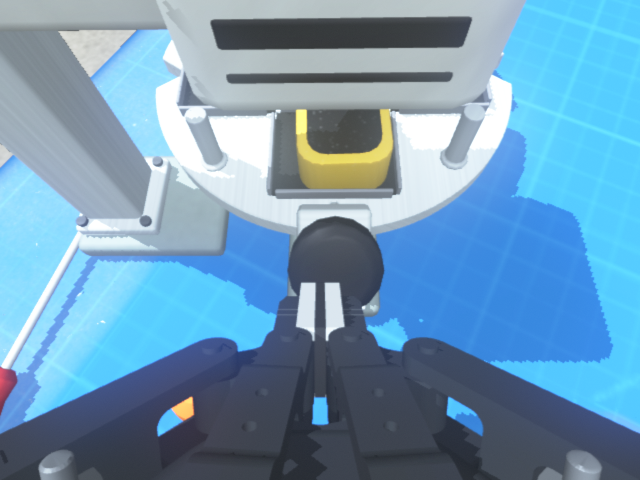

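```bash
python3 -m crank '[[0,-0.7,-0.4,0,-0.9,0.7,-0.5],[0,0,0,0,0,0,0],[0,0.3,-0.6,-0.8,0,0,0],[0,0.3,-0.6,-0.7,0,0,0],[0,0,0,0,0,0,0],[0,0,0,0,0,0,0]]'
python3 - <<'E'
from h import *
need(K-P*.007,RK)
s=arm.sense(); im,d=shot('wrist','w19')
print('K',s['orientation'].T@(K-s['position']))
E
```

```text
clock: 20.08
position: [0.4421, 0.2182, 0.1128]
orientation: [[0.357, -0.884, 0.301], [-0.68, -0.468, -0.565], [0.64, -0.003, -0.768]]
force: [-0.2, -0.6, 0.4]
opening: -0.001
t 20.08 tcp [0.4421 0.2182 0.1128] shift cm [ 0.61 -1.31 -1.58] turn deg [-0.2  0.1 -0.1] F [-0.2 -0.6  0.4] op -0.0 q [ 1.26  0.33 -0.67  0.53 -1.15 -1.14]
K [0.00094675 0.00071498 0.01440671]
```

View pics/w19.png

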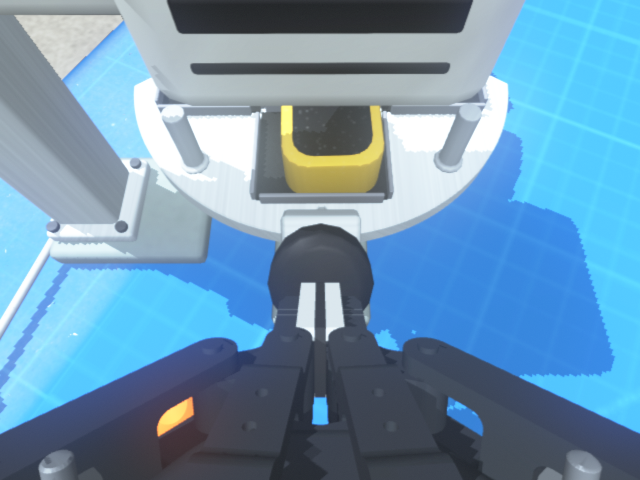

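Aligned with the knob at (321,273). Pushing it in with small steps.

```bash
python3 -m crank '[[0,0.24,-0.45,-0.6,0,0,0],[0,0.24,-0.45,-0.6,0,0,0],[0,0.15,-0.3,-0.4,0,0,0],[0,0.15,-0.3,-0.4,0,0,0],[0,0,0,0,0,0,0]]'; python3 -c "
from h import *
need(K-P*.029,RK); s=arm.sense(); print('K',s['orientation'].T@(K-s['position']),'F.P',s['force']@P)"
```

```text
clock: 20.55
position: [0.4507, 0.2021, 0.0911]
orientation: [[0.358, -0.884, 0.302], [-0.68, -0.468, -0.564], [0.64, -0.004, -0.768]]
force: [-0.2, 0.1, -0.6]
opening: 0.004
t 20.55 tcp [0.4507 0.2021 0.0911] shift cm [ 0.42 -0.95 -1.1 ] turn deg [-0.3  0.1 -0.1] F [-0.2  0.1 -0.6] op 0.0 q [ 1.23  0.35 -0.72  0.57 -1.08 -1.16]
K [ 0.00079913  0.00065084 -0.01397125] F.P -0.40063623164114986
```

Run:
```python
from h import *
s=arm.sense(); im,d=shot('wrist','w20')
m=arm.silhouettes('wrist','knob_centre')[0]['pixels']&(d>0); v,u=np.nonzero(m)
p=deproj('wrist',np.stack([u,v],1).astype(float),d[v,u].astype(float),s)
print('knob travel:',np.percentile((p-K)@P,[50,75,85])-.013)
```

```text
knob travel: [-0.00155907 -0.00057663 -0.00024974]
```

View pics/w20.png

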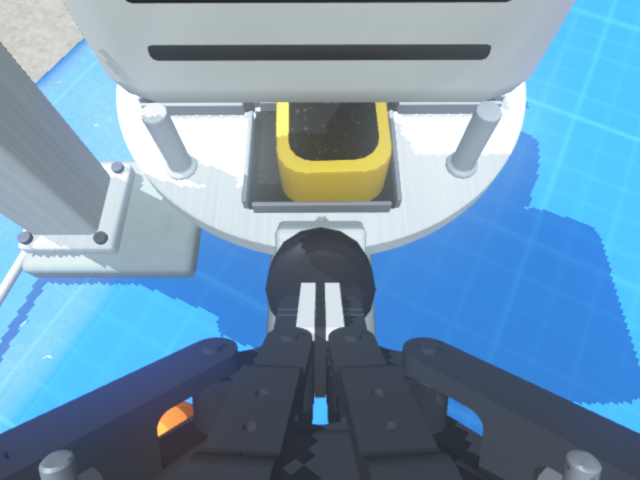

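The knob has snapped home (travel measured about 0). Backing off and checking.

```bash
python3 -m crank '[[0,-0.3,0.57,0.77,0,0,0],[0,-0.5,0.9,1.2,0,0,0],[0,-0.6,1.1,1.5,0,0,0],[0,-0.6,1.1,1.5,0,0,0],[0,-0.6,1.1,1.5,0,0,0],[0,-0.6,1.1,1.5,0,0,0],[0,0,0,0,0,0,0],[0,0,0,0,0,0,0]]'
python3 - <<'E'
from h import *
need(K,RK)
s=arm.sense(); im,d=shot('wrist','w21')
m=arm.silhouettes('wrist','knob_centre')[0]['pixels']&(d>0); v,u=np.nonzero(m)
p=deproj('wrist',np.stack([u,v],1).astype(float),d[v,u].astype(float),s)
print('knob travel:',np.percentile((p-K)@P,[50,75,85])-.013)
PP=W(-.08,0,.07); print(PP)
for cam in ['wrist','scene','top']:
    if cam!='wrist': shot(cam,'y_'+cam)
    for t in ['post_back_left','post_front_left','tape_centre','magnet_centre','lighter_centre','ink_a','tape_roll']:
        for r in arm.pinpoint(cam,t):
            q=np.array(r['point'])-C; an=np.rad2deg(np.arctan2(q@Y,q@X))
            if r['confidence']>.5: print(cam,t,'%.2f'%r['confidence'],np.round(r['point'],4),'ang %.1f'%an,'r %.3f'%np.hypot(q@X,q@Y),'dPP %.3f'%np.hypot(*(np.array(r['point'])-PP)[:2]))
a=cv2.imread('pics/t0.png')[195:315,245:360]; b=cv2.imread('pics/y_top.png')[195:315,245:360]
z=lambda q:cv2.resize(q,None,fx=3.4,fy=3.4,interpolation=cv2.INTER_CUBIC)
cv2.imwrite('pics/cmp2.png',np.hstack([z(a),z(b)]))
E
```

```text
clock: 21.32
position: [0.4151, 0.2663, 0.1788]
orientation: [[0.359, -0.884, 0.301], [-0.681, -0.468, -0.563], [0.638, -0.003, -0.77]]
force: [-0.4, 0.0, -0.6]
opening: 0.002
t 21.32 tcp [0.4151 0.2663 0.1788] shift cm [ 3.1  -5.72 -7.64] turn deg [-0.4 -0.  -0.1] F [-0.4  0.  -0.6] op 0.0 q [ 1.35  0.29 -0.52  0.44 -1.34 -1.09]
knob travel: [-0.00093187 -0.00018361  0.00015531]
[0.49368907 0.12226648 0.07      ]
wrist tape_centre 0.63 [0.4863 0.115  0.0698] ang -172.7 r 0.078 dPP 0.010
wrist magnet_centre 0.79 [0.4903 0.2996 0.0169] ang 161.5 r 0.251 dPP 0.177
wrist magnet_centre 0.60 [0.4126 0.083  0.0995] ang -132.7 r 0.123 dPP 0.090
scene post_back_left 0.86 [ 0.4954 -0.0661  0.0958] ang -44.6 r 0.123 dPP 0.188
scene post_front_left 0.79 [0.6464 0.0146 0.1008] ang 44.5 r 0.121 dPP 0.187
scene tape_centre 0.71 [0.4656 0.0157 0.0582] ang -89.1 r 0.075 dPP 0.110
scene magnet_centre 0.84 [0.424  0.3397 0.0199] ang 172.6 r 0.307 dPP 0.228
scene magnet_centre 0.76 [0.4938 0.3011 0.0156] ang 160.7 r 0.252 dPP 0.179
scene magnet_centre 0.70 [ 0.5662 -0.0203  0.0715] ang -1.7 r 0.080 dPP
[... 426 characters left out ...]
9] ang -42.3 r 0.123 dPP 0.190
top post_front_left 0.60 [0.6499 0.017  0.0969] ang 46.0 r 0.124 dPP 0.188
top magnet_centre 0.66 [ 0.6001 -0.193   0.0179] ang -12.0 r 0.254 dPP 0.333
top magnet_centre 0.58 [0.4917 0.3103 0.0186] ang 160.8 r 0.262 dPP 0.188
top magnet_centre 0.53 [0.4232 0.3403 0.0179] ang 172.7 r 0.308 dPP 0.229
top magnet_centre 0.51 [ 0.5674 -0.0212  0.0747] ang -1.2 r 0.081 dPP 0.161
top lighter_centre 0.59 [0.4627 0.0153 0.0572] ang -89.9 r 0.077 dPP 0.111
top ink_a 0.90 [ 0.6739 -0.323  -0.0019] ang -6.9 r 0.401 dPP 0.480
top ink_a 0.76 [ 0.5972 -0.3979 -0.0008] ang -19.4 r 0.454 dPP 0.530
top tape_roll 0.97 [ 4.186e-01 -3.664e-01  1.000e-04] ang -42.9 r 0.433 dPP 0.494
```

View pics/w21.png

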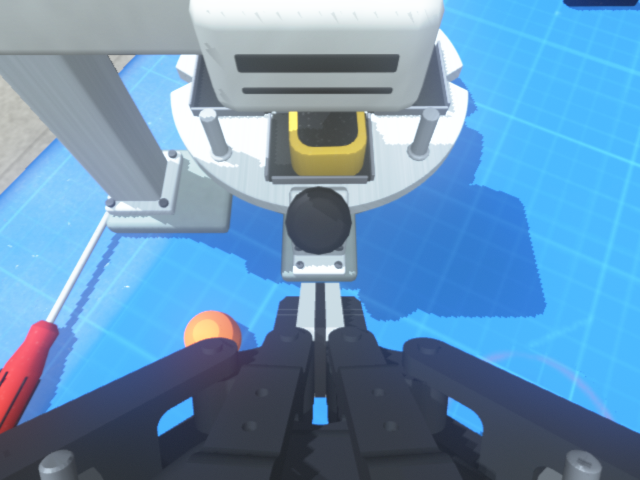

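View pics/cmp2.png

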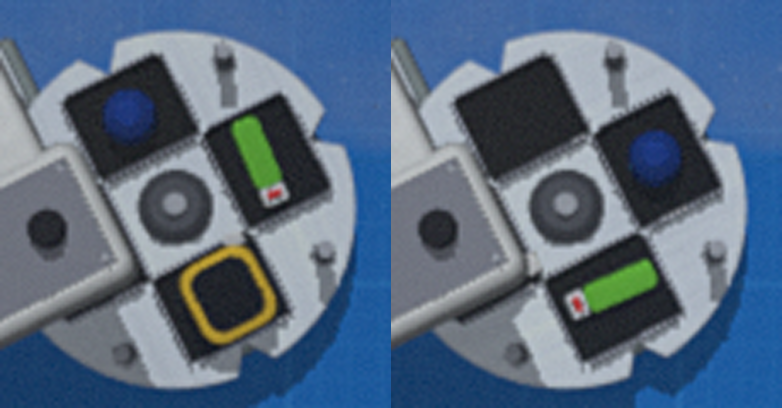

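The two top views now match exactly, so the dial is centred. The knob is home, the parts are in their nests and the arm is clear.

```bash
python3 -c "
from h import *
print(arm.job_done())"
```

```text
the job is handed in; nothing more can be done
None
```

I handed the job in at about 22 s. The tape measure is under the print pad and the table is locked. `job_done` gave no verdict, so this rests on my own checks.

**What I did**
- I pinched the lock knob along its axis and pulled it to the detent. Depth showed 22 mm of travel after I let go.
- I straddled the back-left post and drove it 90° clockwise round the free back side.
- I pushed the knob in with shut fingers until it snapped home, then backed the arm clear.

**Last checks**
- **Knob:** its travel read 0 to within 1 mm.
- **Dial:** the start and end top views overlay exactly, so the dial sits centred in its notch. Pinpoint readings of single posts in the top view strayed up to about 3° from that; I trusted the picture comparison.
- **Tape measure:** it reads about 10 mm from the pad point, against the 20 mm allowed. The nest walls allow only about 7 mm of slack, so part of that is measuring error.
- **Other parts:** the blue magnet and the lighter are in their nests, and the ink bottles and tape roll are where they were to within measuring error.

**Did not agree:** the finger ends showed about 42 mm behind the nominal TCP, so my first grip closed on air above the knob. I worked from the measured tip after that. The top and scene networks also mislabelled things a few times, and I went by the pictures there.

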